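Tip sample rods from a scoop into a V-trough and close up the row

TASK

Pick up the channel-shaped scoop by its handle, bring it to the open end of the V-trough with the three rods still in it, and tip it so that the rods slide out into the trough. Stand the scoop back on the bench on its feet, and push the rods gently along the fold until they lie end to end with no gaps, the first one hard against the end plate. Do not ram the end plate or disturb the other things on the bench.

Things in the scene. Friction and masses are not known exactly. Their poses are not given: they have to be found in the camera images.
- scoop_handle (a point): centre of the scoop's grip bar: a flat bar across the channel above its middle, 12 mm thick (x), 56 mm long (y), 26 mm high (z), a strap at each end. x points along the channel to the mouth, z up. Centre 77 mm above the bench when the scoop stands, 63 mm above the inner fold, 105 mm behind the mouth, 32 mm above the rods' tops. Grip it across its 12 mm (fingers closing along x).
- scoop_mouth (a point): middle of the scoop's mouth on the inner fold; axes as scoop_handle. Walls reach 4 mm below it, 24 mm above at the sides. Rods start to slide at about 0.3 to 0.45 rad mouth-down (friction varies). Even at 0.75 to 0.9 rad the last may jam, nose against the others: moving the tipped scoop some 40 mm on along the fold shoves the row ahead (about 12 N at most) and makes room, then draw it back.
- scoop: loose aluminium V channel (90 degree V, walls 3 mm, inside 210 mm long, 60 mm wide overall, 0.22 kg), open at the mouth, closed at the back, standing on two cross feet 46 mm wide, their undersides 14 mm below the inner fold, the front foot 69 to 81 mm behind the mouth. Origin on the bench under the grip bar; axes as scoop_handle.
- trough_stop (a point): point on the trough's fold line at the inner face of its end plate, 35 mm above the bench. x points along the level fold INTO the end plate (rods lie at negative x), z up. A rod in the fold has its axis 18 mm above the fold; the tight row fills x = -192 to 0 mm. Rods slide easily but usually stop short of the plate, or with gaps.
- trough_entry (a point): point on the fold line at the open end of the trough, 310 mm from the end plate; x towards the plate, z up. The trough is a fixed, level steel V channel (90 degree V, walls 56 mm wide and 4 mm thick, top edges 40 mm above the fold and 79 mm apart) on a base plate 90 mm wide.
- end_stop: the fixed steel end plate of the trough, 86 mm wide, 12 mm thick, its top 80 mm above the bench (its origin is that of the trough: on the bench, 150 mm before the plate's inner face). It must not be pressed with more than 40 N; 5 N is plenty to close the row up.
- rod_a_center (a point): aluminium sample rod, plain cylinder 26 mm in diameter and 64 mm long, about 90 g, polished, all three alike. Site at its centre, x along its axis (the rod may roll about it). Starts nearest the scoop's mouth.
- rod_b_center (a point): aluminium sample rod, plain cylinder 26 mm in diameter and 64 mm long, about 90 g, polished, all three alike. Site at its centre, x along its axis (the rod may roll about it). Starts in the middle of the scoop.
- rod_c_center (a point): aluminium sample rod, plain cylinder 26 mm in diameter and 64 mm long, about 90 g, polished, all three alike. Site at its centre, x along its axis (the rod may roll about it). Starts at the back of the scoop.
- rod_a: rod_a; origin at its centre, x along its axis.
- rod_b: rod_b; origin at its centre, x along its axis.
- rod_c: rod_c; origin at its centre, x along its axis.
- liquid_cell: bystander: small plate with four posts and nuts, 72x52x32 mm; origin under its centre.
- stop_clock: bystander: small upright clock, 26x64x58 mm; origin under its centre.
- agate_mortar: bystander: small bowl, 66 mm wide, 30 mm high; origin under its centre.
- hex_driver: bystander: screwdriver lying, 165 mm long, 25 mm high; origin under its centre.
Mind the look-alikes: they are no part of the job. Leave any brown look-alike of the rod_a alone. Leave any blue look-alike of the rod_c alone.

How it is judged (in metres and radians):
On the way, in this order (a step that is already met when the one before it is completed fails the run):
1. the scoop's mouth is held over the trough with all three rods still in the scoop (x of scoop_mouth in the frame of trough_stop between -0.4 and -0.02 m and y of scoop_mouth in the frame of trough_stop between -0.05 and 0.05 m and height (world z) of scoop_mouth above 0.03 m and x of rod_a_center in the frame of scoop_mouth between -0.2 and 0.02 m and y of rod_a_center in the frame of scoop_mouth between -0.012 and 0.012 m and z of rod_a_center in the frame of scoop_mouth between 0.008 and 0.03 m and x of rod_b_center in the frame of scoop_mouth between -0.2 and 0.02 m and y of rod_b_center in the frame of scoop_mouth between -0.012 and 0.012 m and z of rod_b_center in the frame of scoop_mouth between 0.008 and 0.03 m and x of rod_c_center in the frame of scoop_mouth between -0.2 and 0.02 m and y of rod_c_center in the frame of scoop_mouth between -0.012 and 0.012 m and z of rod_c_center in the frame of scoop_mouth between 0.008 and 0.03 m), for 0.1 s.
2. all three rods lie in the fold of the trough, while the scoop is still held off the bench (x of rod_a_center in the frame of trough_stop between -0.33 and 0 m and y of rod_a_center in the frame of trough_stop between -0.004 and 0.004 m and z of rod_a_center in the frame of trough_stop between 0.0145 and 0.0225 m and x of rod_b_center in the frame of trough_stop between -0.33 and 0 m and y of rod_b_center in the frame of trough_stop between -0.004 and 0.004 m and z of rod_b_center in the frame of trough_stop between 0.0145 and 0.0225 m and x of rod_c_center in the frame of trough_stop between -0.33 and 0 m and y of rod_c_center in the frame of trough_stop between -0.004 and 0.004 m and z of rod_c_center in the frame of trough_stop between 0.0145 and 0.0225 m and height (world z) of scoop_handle above 0.1 m), for 0.2 s.
At the end, for the whole second after the job is handed in: All three rods lie in the fold (within 4 mm), end to end and against the end plate with less than 3 mm of slack in all, at rest; the scoop stands upright on its feet on the bench, at rest (x of rod_a_center in the frame of trough_stop between -0.163 and -0.028 m and y of rod_a_center in the frame of trough_stop between -0.004 and 0.004 m and z of rod_a_center in the frame of trough_stop between 0.0145 and 0.0225 m and x of rod_b_center in the frame of trough_stop between -0.163 and -0.028 m and y of rod_b_center in the frame of trough_stop between -0.004 and 0.004 m and z of rod_b_center in the frame of trough_stop between 0.0145 and 0.0225 m and x of rod_c_center in the frame of trough_stop between -0.163 and -0.028 m and y of rod_c_center in the frame of trough_stop between -0.004 and 0.004 m and z of rod_c_center in the frame of trough_stop between 0.0145 and 0.0225 m and angle between scoop_handle's own z axis and vertical below 0.08 rad and height (world z) of scoop_handle between 0.07 and 0.084 m and linear speed of each of scoop, rod_a, rod_b, rod_c below 0.02 m/s); the robot touches nothing.
It fails at once if the end plate is pressed with more than 40 N (contact force between end_stop and anything else above 40 N).
It fails at once if a bystander is moved more than 30 mm (distance of any of liquid_cell, stop_clock, agate_mortar, hex_driver from where it was at the start of the episode above 0.03 m).
It also fails if it takes over 69 s, if anything falls off the work surface, if the arm or the gripper's body presses on something with over 40 N, if the wrist force passes 120 N, or if a joint passes its speed limit or range.

ROBOT

A 7-joint arm with a two-finger parallel gripper is mounted at the origin on a cart in front of the work surface, level with it; the furniture and walls round the work are solid. World frame = base frame: x ahead of the robot, y to its left, z up, the work surface at z = 0. Lengths are in mm, angles in rad, forces in N, time in s.
With the tool pointing down it reaches from about 400 to 850 mm from the base axis. Payload 4.5 kg.
Tool frame: the origin (TCP) lies midway between the tips of the shut fingers; the grasp point (between the pads) lies 19 mm behind it (tcp_to_grasp is the distance from the TCP to the grasp point, in mm); z points along the fingers, y is the line along which they close (so a half turn about z gives the same grasp; the last joint's range is limited). The gripper opens to 88 mm and grips with 3 to 60 N. Pads are 18 mm wide; open, the fingers measure 123 mm over their backs; the gripper's body (75 mm by 187 mm) begins 45 mm behind the grasp point.
Start: joints at [-1.188, 0.689, -0.195, 1.565, 0.157, 0.902, -0.215], TCP at [213.589, 587.398, 203.543] pointing down, gripper open.
Joint ranges: [-3.01, 3.01], [-0.46, 2.08], [-1.47, 1.51], [0.13, 2.56], [-1, 4.14], [0.04, 2.09], [-2.66, 2.66]. Speed limits (rad/s): [2.57, 2.57, 3.14, 3.14, 3.14, 3.14, 3.14].

INTERFACE

Orientations are given as a 3x3 rotation matrix whose columns are the frame's x, y, z axes.
In Python, from station import * gives the robot as it stands. The module is installed in compiled form; this text tells all that it offers.
- The arm moves only by the tool send_rows, never from a script. Its argument "series" is a list of rows, each an object of numbers: "tx", "ty", "tz": the shift along the tool's x, y, z in m; "wx", "wy", "wz": the turn, a rotation vector about the tool's x, y, z in degrees; "gripper": the opening, from 0 (shut) to 1 (fully open). A call has 1 to 20 rows; each row is the pose to reach, as a shift and turn from the pose commanded when the call began, along the tool's axes at that moment; what a row does not reach only later rows make up. A row lasts 1/10 s, in which the tool goes at most 50 mm and 8.59 degrees, less where a joint would pass 70% of its speed; a pose out of reach is approached as far as the arm can. A call with a gripper value outside its range is refused whole. The fingers move at their own pace and stop on an object; the grip force is fixed at half the most. Time passes only in rows, so rows that repeat a pose let the fingers close. It gives the time, the measured TCP pose, the force, the opening and the grip force at its end, in the units of the state.
- get_state(): the state, without advancing time (a new reading comes with each control period).
- read_camera(name): name is "side" or "top" or "wrist"; returns (picture, depth): 384x512x3 uint8, blue, green, red; 384x512 float32, mm along the optical axis (not along the pixel's ray), 0 where there is no reading.
- get_calibration(name): a dict with "fx", "fy", "cx", "cy" (pixels), "k1" (the pictures are not rectified: a ray, as slopes to the right and down, at radius r is drawn at 1 + k1 r^2 times it, then the intrinsics apply), "position" and "attitude" of the camera in the world; the wrist camera has in their place "tool_from_camera" (4x4, takes a point from camera to tool coordinates, whose origin is the TCP and whose axes are the flange's). Camera axes: x right, y up, looking along -z (the intrinsics and any distortion apply to the point x, -y, -z); pixel columns grow to the right and rows downward; lengths in mm; the calibration is good to about 2 mm. A picture is of the moment at which its call begins: read the wrist's pose just before it. get_calibration takes no time and is no camera call.
- close_job(): hands the job in; it is judged then, once.
The state is a dict: "time_s": time; "joint_pos": joint angles; "dq": joint speeds; "joint_torque": joint torques, N m; "tool_pos": TCP position; "tool_rot": TCP orientation; "wrist_force": force on the tool from outside, world axes, zero at the start; "torque": the same for the moment, N m; "gripper_width": opening from 0.0 (shut) to 1.0 (fully open); "grip_force": force on a finger pad.
Only numpy, scipy, OpenCV 4.12 (cv2) and the standard library are available. Lean on these libraries where they do the work, as an engineer would, in place of code of your own. Each camera call takes 0.05 s, during which the arm holds its last target. There are 200 camera calls.

## Working session

There is one attempt and no reset: what is moved stays moved. The work goes in short steps, Python scripts to look and compute and a tool call to move; the robot and the scene stay as the last step left them, time stands still between calls to the robot, and variables do not carry over. Pictures are saved under pics/ and viewed, at most 10 in all, crops included, and the job is handed in when it is done.

Besides the shell and the picture viewer there is one more tool, called after "Request:" as name(argument=value, ...), one argument or row to a line, values as JSON. send_rows: Moves the arm, as the interface text tells. Its arguments: {"type":"object","properties":{"series":{"type":"array"}},"required":["series"]}

```bash
ls; mkdir -p pics; cat > h.py <<'E'
from station import *
import numpy as np, cv2
def save(n,f):
    im,d=read_camera(n); np.savez('pics/'+f+'.npz',im=im,d=d); cv2.imwrite('pics/'+f+'.png',im); return im,d
def pose(n):
    c=get_calibration(n)
    if n=='wrist':
        s=get_state(); T=np.array(c['tool_from_camera']); R=np.array(s['tool_rot']); p=np.array(s['tool_pos'])
        return c,R@T[:3,:3],R@T[:3,3]+p
    return c,np.array(c['attitude']),np.array(c['position'])
def rays(c,uv):
    uv=np.atleast_2d(uv).astype(float)
    a=np.c_[(uv[:,0]-c['cx'])/c['fx'],(uv[:,1]-c['cy'])/c['fy']]
    b=a.copy()
    for _ in range(10): b=a/(1+c['k1']*(b**2).sum(1,keepdims=True))
    return np.c_[b[:,0],-b[:,1],-np.ones(len(b))]
def onplane(n,uv,z,P=None):
    c,R,p=P or pose(n); r=rays(c,uv)@R.T
    return p+r*((z-p[2])/r[:,2])[:,None]
def cloud(n,d,P=None):
    c,R,p=P or pose(n); v,u=np.mgrid[:d.shape[0],:d.shape[1]]
    r=rays(c,np.c_[u.ravel(),v.ravel()])*d.reshape(-1,1)
    return (r@R.T+p).reshape(d.shape+(3,))
E
python3 - <<'E'
from h import *
for n in('top','side'):
    save(n,n+'0'); c=get_calibration(n); print(n,c)
s=get_state();print(s)
a=cv2.imread('pics/top0.png');cv2.imwrite('pics/top0b.png',cv2.resize(a,(800,600)))
a=cv2.imread('pics/side0.png');cv2.imwrite('pics/side0b.png',cv2.resize(a,(800,600)))
E
```

```text
pics
top {'fx': 411.66962193955226, 'fy': 411.66962193955226, 'cx': 256.5997272772837, 'cy': 194.03493500678704, 'k1': 0.022913694750718343, 'position': array([ 250.801679  ,   11.30299739, 1585.79146565]), 'attitude': array([[ 4.02223410e-04,  9.85300750e-01, -1.70828190e-01],
       [-9.99993299e-01,  1.01791796e-03,  3.51660118e-03],
       [ 3.63879886e-03,  1.70825631e-01,  9.85294556e-01]])}
side {'fx': 368.52073917417533, 'fy': 368.52073917417533, 'cx': 253.9025980812326, 'cy': 194.94242544830973, 'k1': -0.006882370021367395, 'position': array([997.10234117, 751.35750845, 925.44544313]), 'attitude': array([[-0.83792841, -0.36846732,  0.40262615],
       [ 0.54569104, -0.57894122,  0.60584516],
       [ 0.00986274,  0.72736435,  0.68618061]])}
{'time_s': 0.1, 'joint_pos': array([-1.18820336,  0.6899047 , -0.19452688,  1.56620093,  0.1573349 ,
        0.90248013, -0.21509654]), 'dq': array([-4.94113971e-04, -4.84354002e-04, -2.34286470e-04, -2.66970303e-03,
        3.86506279e-05,  2.71037428e-03, -1.31883462e-03]), 'joint_torque': array([-2.02173185e-03, -5.28501177e+01, -1.27143111e+00, -1.53837544e+01,
       -5.27178403e-02,  1.89789600e-03,  3.78443747e-05]), 'tool_pos': array([213.44618073, 586.78748943, 202.79800441]), 'tool_rot': array([[-9.39820751e-01,  3.41667647e-01, -4.17794286e-04],
       [ 3.41667876e-01,  9.39819494e-01, -1.54299024e-03],
       [-1.34538630e-04, -1.59288113e-03, -9.99998722e-01]]), 'wrist_force': array([ 0.73867847, -0.46938972,  0.06458219]), 'torque': array([-0.01943359,  0.04135527,  0.01566344]), 'grip_force': 0.0, 'gripper_width': 0.9976567158408037}
```

View pics/top0b.png

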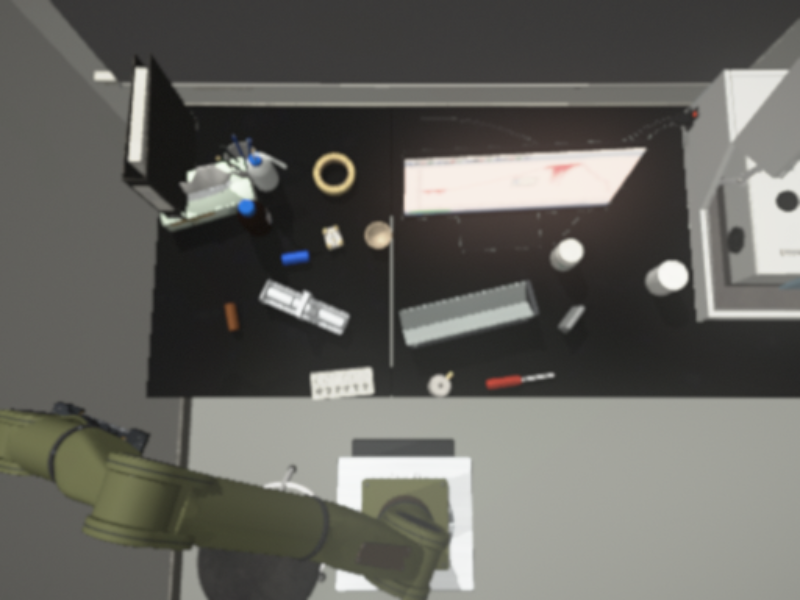

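View pics/side0b.png

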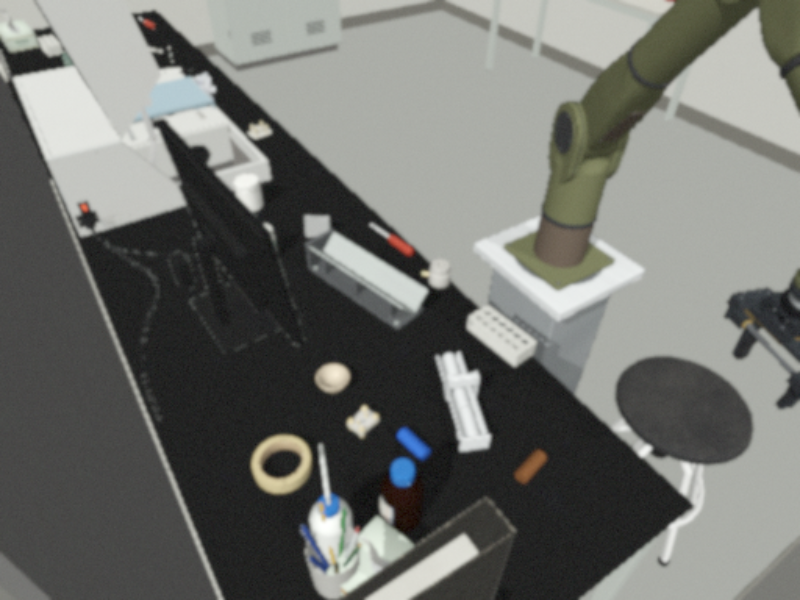

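The top view (800x600) shows the scoop at (305,307) and the trough at (470,313), with its end plate apparently at the right end (535,300). The brown (232,317) and blue (295,257) look-alikes lie loose. I'll measure with depth and zoom in.

```bash
python3 - <<'E'
from h import *
f=np.load('pics/top0.npz');im,d=f['im'],f['d']
g=np.load('pics/side0.npz');im2,d2=g['im'],g['d']
a=cv2.resize(im[165:270,140:360],(800,382),interpolation=cv2.INTER_CUBIC)
b=cv2.resize(im2[130:300,180:350],(218,218),interpolation=cv2.INTER_CUBIC)
b=cv2.resize(im2[130:300,180:350],(0,0),fx=1,fy=1)
c=np.zeros((600,800,3),np.uint8);c[:382]=a;c[382:382+170,:170]=b;
sc=cv2.resize(im2[215:300,265:325],(0,0),fx=2.5,fy=2.5,interpolation=cv2.INTER_CUBIC);c[382:382+sc.shape[0],200:200+sc.shape[1]]=sc
tr=cv2.resize(im2[130:220,185:285],(0,0),fx=2.4,fy=2.4,interpolation=cv2.INTER_CUBIC);c[382:382+tr.shape[0],400:400+tr.shape[1]]=tr
cv2.imwrite('pics/crop1.png',c)
for n,dd,im_ in(('top',d,im),('side',d2,im2)):
    P=cloud(n,dd)
    for nm,(x0,x1,y0,y1) in dict(scoop=(330,620,90,340),trough=(330,620,-330,60)).items():
        m=(P[...,0]>x0)&(P[...,0]<x1)&(P[...,1]>y0)&(P[...,1]<y1)&(P[...,2]>22)&(P[...,2]<120)&(dd>0)
        nn,l,st,ce=cv2.connectedComponentsWithStats(m.astype(np.uint8))
        for i in range(1,nn):
            if st[i,4]<60: continue
            q=P[l==i]; (cx,cy),(w,h),ang=cv2.minAreaRect(q[:,:2].astype(np.float32))
            print(n,nm,st[i],'ctr',np.round([cx,cy]),'size',round(w),round(h),'ang',round(ang,1),'z',np.round(np.percentile(q[:,2],[2,50,98])),'box',np.round(cv2.boxPoints(((cx,cy),(w,h),ang))).tolist())
E
```

```text
top scoop [169 180  54  34 747] ctr [509. 243.] size 213 59 ang 66.6 z [24. 38. 92.] box [[439.0, 156.0], [493.0, 133.0], [578.0, 329.0], [524.0, 352.0]]
top scoop [199 236  36   9 148] ctr [345. 156.] size 30 131 ang 0.1 z [30. 36. 42.] box [[330.0, 221.0], [330.0, 90.0], [360.0, 90.0], [359.0, 221.0]]
top trough [ 256  180   89   42 1939] ctr [ 489. -155.] size 85 323 ang 13.6 z [34. 57. 80.] box [[410.0, -8.0], [486.0, -322.0], [568.0, -302.0], [493.0, 12.0]]
side scoop [302 201  33  29 205] ctr [343. 158.] size 31 135 ang 4.0 z [26. 36. 40.] box [[323.0, 224.0], [333.0, 90.0], [363.0, 92.0], [354.0, 226.0]]
side scoop [ 279  225   32   62 1032] ctr [511. 243.] size 215 59 ang 68.9 z [27. 41. 91.] box [[445.0, 153.0], [500.0, 132.0], [577.0, 333.0], [522.0, 354.0]]
side trough [ 195  146   79   54 1595] ctr [ 493. -153.] size 88 325 ang 13.8 z [28. 56. 80.] box [[411.0, -6.0], [489.0, -321.0], [574.0, -300.0], [496.0, 15.0]]
side trough [273 167  10  12  71] ctr [338. -83.] size 15 42 ang 1.2 z [24. 41. 54.] box [[330.0, -62.0], [331.0, -104.0], [346.0, -104.0], [345.0, -62.0]]
```

View pics/crop1.png

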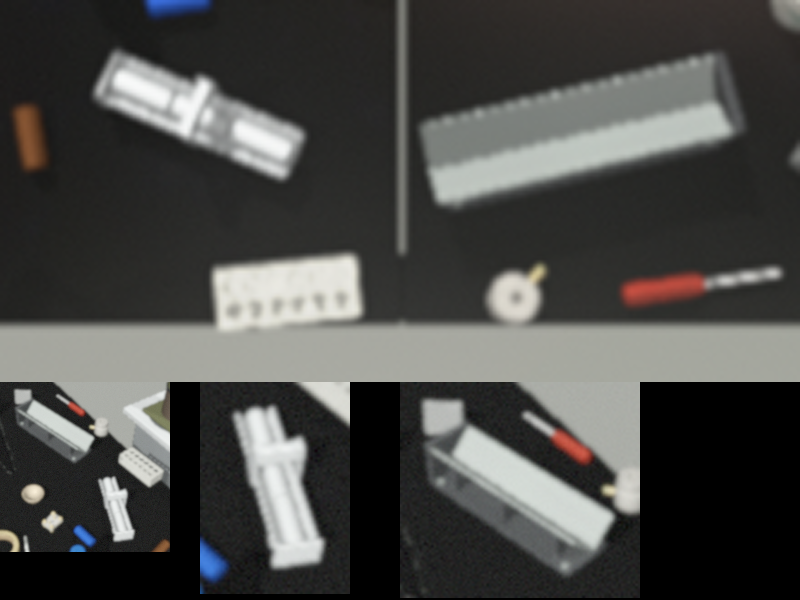

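The crop confirms it. The scoop's closed back is at its +y (upper-left) end, and its mouth faces -y. The rods in it are silver, so the loose brown and blue ones are decoys. The trough's plate is at the -y end. Next I refine the handle position and work out the approach.

```bash
cat >> h.py <<'E'
def rel(p,R2=None):
    "shift (m) and turn (deg) in tool frame to reach world p (TCP), orientation R2"
    from scipy.spatial.transform import Rotation as Ro
    s=get_state(); R=np.array(s['tool_rot']); t=R.T@(np.array(p)-s['tool_pos'])/1000
    w=np.zeros(3) if R2 is None else Ro.from_matrix(R.T@R2).as_rotvec(degrees=True)
    return np.round(t,4),np.round(w,2)
def down(ydir):
    y=np.array([ydir[0],ydir[1],0.]);y/=np.linalg.norm(y);z=np.array([0,0,-1.]);return np.c_[np.cross(y,z),y,z]
E
python3 - <<'E'
from h import *
for n in('top','side'):
    f=np.load(f'pics/{n}0.npz');P=cloud(n,f['d'])
    m=(P[...,0]>450)&(P[...,0]<570)&(P[...,1]>180)&(P[...,1]<300)&(P[...,2]>72)&(P[...,2]<120)
    q=P[m];print(n,len(q),np.round(cv2.minAreaRect(q[:,:2].astype(np.float32))[0]),cv2.minAreaRect(q[:,:2].astype(np.float32))[1:],np.round(q.mean(0)),q[:,2].max())
    if n=='top':
        for v in(150,180,200,220): print('strip',np.round(P[v,247:254,2]),np.round(P[v,250]))
print(rel([495,245,190],down([.39,.92])))
E
```

```text
top 70 [508. 240.] ((14.96814250946045, 58.53550720214844), 68.0107650756836) [507. 239.  88.] 95.08090169802904
strip [19. 24. 24. 34. -5.  0.  2.] [694.  32.  34.]
strip [  -2.   -3.    1. -790.   -3.   -0.   -2.] [ 747.   42. -790.]
strip [  -2.    8.    0. -801.  -12.    9.   -0.] [ 629.   42. -801.]
strip [   3.    1.    0. -794.    0.   -6.   -2.] [ 510.   41. -794.]
side 150 [510. 241.] ((16.860309600830078, 59.1913948059082), 66.33256530761719) [512. 243.  85.] 93.77142305749874
(array([-0.3814, -0.225 ,  0.0132]), array([-0.09,  0.01,  2.99]))
```

Request:
send_rows(
  series=[
    {"tx": -0.02,"ty": -0.012,"tz": 0,"gripper": 1},
    {"tx": -0.05,"ty": -0.03,"tz": 0,"gripper": 1},
    {"tx": -0.08,"ty": -0.047,"tz": 0.003,"gripper": 1},
    {"tx": -0.11,"ty": -0.065,"tz": 0.005,"gripper": 1},
    {"tx": -0.14,"ty": -0.083,"tz": 0.005,"wz": 1,"gripper": 1},
    {"tx": -0.17,"ty": -0.1,"tz": 0.006,"wz": 1,"gripper": 1},
    {"tx": -0.2,"ty": -0.118,"tz": 0.007,"wz": 1.5,"gripper": 1},
    {"tx": -0.23,"ty": -0.136,"tz": 0.008,"wz": 1.5,"gripper": 1},
    {"tx": -0.26,"ty": -0.154,"tz": 0.009,"wz": 2,"gripper": 1},
    {"tx": -0.29,"ty": -0.171,"tz": 0.01,"wz": 2,"gripper": 1},
    {"tx": -0.32,"ty": -0.189,"tz": 0.011,"wz": 2.5,"gripper": 1},
    {"tx": -0.345,"ty": -0.204,"tz": 0.012,"wz": 3,"gripper": 1},
    {"tx": -0.365,"ty": -0.215,"tz": 0.013,"wz": 3,"gripper": 1},
    {"tx": -0.381,"ty": -0.225,"tz": 0.013,"wz": 3,"gripper": 1},
    {"tx": -0.381,"ty": -0.225,"tz": 0.013,"wz": 3,"gripper": 1},
    {"tx": -0.381,"ty": -0.225,"tz": 0.013,"wz": 3,"gripper": 1},
  ],
)

```text
invalid input at $.series[0]: expected keys tx, ty, tz, wx, wy, wz, gripper
```

```bash
python3 - <<'E'
from h import *
s=get_state();print(s['tool_pos'],s['joint_pos'],s['time_s'])
P0=pose('wrist'); print(P0[2],P0[1])
im,d=save('wrist','w1')
P=cloud('wrist',d,P0);np.save('pics/w1P.npy',P)
m=(np.hypot(P[...,0]-510,P[...,1]-241)<130)&(P[...,2]<110)&(d>0)
for lo,hi in((70,110),(20,110)):
    q=P[m&(P[...,2]>lo)&(P[...,2]<hi)];print(len(q),np.percentile(q[:,2],[2,50,98]) if len(q) else '',cv2.minAreaRect(q[:,:2].astype(np.float32)) if len(q) else '')
cv2.imwrite('pics/w1b.png',im)
E
```

```text
[213.44618073 586.78748943 202.79800441] [-1.18820336  0.6899047  -0.19452688  1.56620093  0.1573349   0.90248013
 -0.21509654] 0.1
[146.80803485 611.45320853 384.22451765] [[ 0.34216967 -0.90442858 -0.25481143]
 [ 0.93963747  0.32901371  0.09397556]
 [-0.00115773 -0.27158595  0.96241349]]
0  
0
```

View pics/w1b.png

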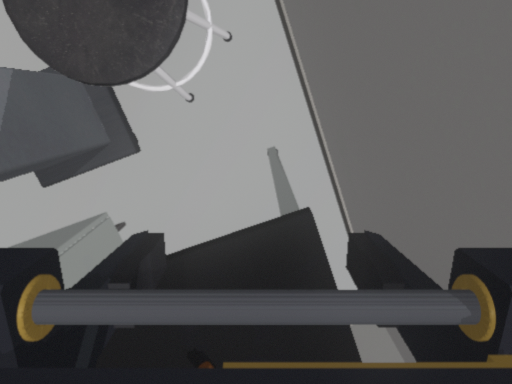

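Only the bin area shows because the move was refused: every key is needed. Resending with full rows.

Request:
send_rows(
  series=[
    {"tx": -0.02,"ty": -0.012,"tz": 0,"wx": 0,"wy": 0,"wz": 0,"gripper": 1},
    {"tx": -0.05,"ty": -0.03,"tz": 0,"wx": 0,"wy": 0,"wz": 0,"gripper": 1},
    {"tx": -0.08,"ty": -0.047,"tz": 0,"wx": 0,"wy": 0,"wz": 0,"gripper": 1},
    {"tx": -0.11,"ty": -0.065,"tz": 0,"wx": 0,"wy": 0,"wz": 0,"gripper": 1},
    {"tx": -0.14,"ty": -0.083,"tz": 0,"wx": 0,"wy": 0,"wz": 1,"gripper": 1},
    {"tx": -0.17,"ty": -0.1,"tz": 0,"wx": 0,"wy": 0,"wz": 1,"gripper": 1},
    {"tx": -0.2,"ty": -0.118,"tz": 0,"wx": 0,"wy": 0,"wz": 1.5,"gripper": 1},
    {"tx": -0.23,"ty": -0.136,"tz": 0,"wx": 0,"wy": 0,"wz": 2,"gripper": 1},
    {"tx": -0.26,"ty": -0.154,"tz": 0,"wx": 0,"wy": 0,"wz": 2,"gripper": 1},
    {"tx": -0.29,"ty": -0.171,"tz": 0,"wx": 0,"wy": 0,"wz": 2.5,"gripper": 1},
    {"tx": -0.32,"ty": -0.189,"tz": 0,"wx": 0,"wy": 0,"wz": 3,"gripper": 1},
    {"tx": -0.35,"ty": -0.205,"tz": 0,"wx": 0,"wy": 0,"wz": 3,"gripper": 1},
    {"tx": -0.38,"ty": -0.218,"tz": 0,"wx": 0,"wy": 0,"wz": 3,"gripper": 1},
    {"tx": -0.395,"ty": -0.224,"tz": 0,"wx": 0,"wy": 0,"wz": 3,"gripper": 1},
    {"tx": -0.395,"ty": -0.224,"tz": 0,"wx": 0,"wy": 0,"wz": 3,"gripper": 1},
    {"tx": -0.395,"ty": -0.224,"tz": 0,"wx": 0,"wy": 0,"wz": 3,"gripper": 1},
  ],
)

```text
time_s: 1.75
tool_pos: [507.0, 243.4, 203.4]
tool_rot: [[-0.921, 0.389, -0.001], [0.389, 0.921, 0.001], [0.002, 0.001, -1.0]]
wrist_force: [-0.3, 0.6, -0.0]
gripper_width: 1.001
grip_force: 0.0
```

```bash
cat > w.py <<'E'
from h import *
import sys
s=get_state();print(s['tool_pos'],np.round(s['joint_pos'],3),s['time_s'],s['wrist_force'])
P0=pose('wrist')
im,d=save('wrist',sys.argv[1])
P=cloud('wrist',d,P0);np.save(f'pics/{sys.argv[1]}P.npy',P)
m=(np.hypot(P[...,0]-510,P[...,1]-241)<130)&(P[...,2]<110)&(d>0)
for lo,hi in((70,110),(20,110)):
    q=P[m&(P[...,2]>lo)&(P[...,2]<hi)];print(len(q),np.percentile(q[:,2],[2,50,98]) if len(q) else '',cv2.minAreaRect(q[:,:2].astype(np.float32)) if len(q) else '')
E
python3 w.py w2
```

```text
[507.03956318 243.37056097 203.35501043] [-0.387  0.609 -0.235  1.756  0.185  0.798  0.461] 1.75 [-0.25568069  0.56374388 -0.01302414]
932 [72.2210121  90.03561351 91.62817847] ((506.9997863769531, 242.18679809570312), (17.568761825561523, 58.2916374206543), 66.67028045654297)
10101 [23.27464558 38.20550917 90.65132754] ((549.119873046875, 225.15740966796875), (214.61700439453125, 149.3822784423828), 65.24400329589844)
```

View pics/w2.png

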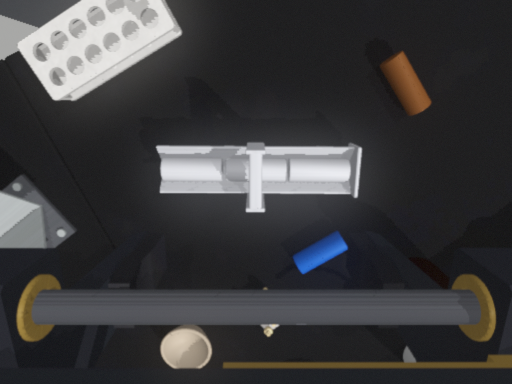

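The wrist view shows the scoop aligned with the image, with the bar at about (256,178), three silver rods, the mouth on the left and the closed back on the right. One quick refinement of axis and centre, then grip.

```bash
python3 - <<'E'
from h import *
P=np.load('pics/w2P.npy');im=cv2.imread('pics/w2.png')
t=P[138:222,245:272].reshape(-1,3);t=t[(t[:,2]>85)&(t[:,2]<97)];print('bar',len(t),cv2.minAreaRect(t[:,:2].astype(np.float32)),t.mean(0))
m=np.zeros(P.shape[:2],bool);m[140:205,150:368]=1
q=P[m&(P[...,2]>22)&(P[...,2]<60)];r=cv2.minAreaRect(q[:,:2].astype(np.float32));print('scoop',r)
u=np.array([-.39,-.92]);u/=1
for a in(66,67,68): print(a,rel([507,241.5,58],down([np.cos(np.radians(a)),np.sin(np.radians(a))])))
E
```

```text
bar 849 ((507.0268249511719, 242.01806640625), (17.14266586303711, 58.14659881591797), 66.52664184570312) [506.28757638 242.85182748  90.06549385]
scoop ((506.9331359863281, 244.69125366210938), (213.81094360351562, 56.299827575683594), 66.47850799560547)
66 (array([-0.0016, -0.0022,  0.1454]), array([ 0.04, -0.1 ,  1.18]))
67 (array([-0.0016, -0.0022,  0.1454]), array([ 0.04, -0.1 ,  0.18]))
68 (array([-0.0016, -0.0022,  0.1454]), array([ 0.04, -0.1 , -0.82]))
```

Request:
send_rows(
  series=[
    {"tx": -0.001,"ty": -0.0015,"tz": 0.02,"wx": 0,"wy": 0,"wz": 0.6,"gripper": 1},
    {"tx": -0.001,"ty": -0.0015,"tz": 0.05,"wx": 0,"wy": 0,"wz": 0.6,"gripper": 1},
    {"tx": -0.001,"ty": -0.0015,"tz": 0.08,"wx": 0,"wy": 0,"wz": 0.6,"gripper": 1},
    {"tx": -0.001,"ty": -0.0015,"tz": 0.105,"wx": 0,"wy": 0,"wz": 0.6,"gripper": 1},
    {"tx": -0.001,"ty": -0.0015,"tz": 0.125,"wx": 0,"wy": 0,"wz": 0.6,"gripper": 1},
    {"tx": -0.001,"ty": -0.0015,"tz": 0.138,"wx": 0,"wy": 0,"wz": 0.6,"gripper": 1},
    {"tx": -0.001,"ty": -0.0015,"tz": 0.144,"wx": 0,"wy": 0,"wz": 0.6,"gripper": 1},
    {"tx": -0.001,"ty": -0.0015,"tz": 0.144,"wx": 0,"wy": 0,"wz": 0.6,"gripper": 1},
    {"tx": -0.001,"ty": -0.0015,"tz": 0.144,"wx": 0,"wy": 0,"wz": 0.6,"gripper": 0},
    {"tx": -0.001,"ty": -0.0015,"tz": 0.144,"wx": 0,"wy": 0,"wz": 0.6,"gripper": 0},
    {"tx": -0.001,"ty": -0.0015,"tz": 0.144,"wx": 0,"wy": 0,"wz": 0.6,"gripper": 0},
    {"tx": -0.001,"ty": -0.0015,"tz": 0.144,"wx": 0,"wy": 0,"wz": 0.6,"gripper": 0},
    {"tx": -0.001,"ty": -0.0015,"tz": 0.144,"wx": 0,"wy": 0,"wz": 0.6,"gripper": 0},
    {"tx": -0.001,"ty": -0.0015,"tz": 0.144,"wx": 0,"wy": 0,"wz": 0.6,"gripper": 0},
    {"tx": -0.001,"ty": -0.0015,"tz": 0.144,"wx": 0,"wy": 0,"wz": 0.6,"gripper": 0},
  ],
)

```text
time_s: 3.3
tool_pos: [508.6, 240.1, 59.5]
tool_rot: [[-0.916, 0.4, 0.0], [0.4, 0.916, 0.0], [-0.0, 0.0, -1.0]]
wrist_force: [-0.5, -0.2, 0.6]
gripper_width: 0.393
grip_force: 0.0
```

Request:
send_rows(
  series=[
    {"tx": 0,"ty": 0,"tz": 0,"wx": 0,"wy": 0,"wz": 0,"gripper": 0},
    {"tx": 0,"ty": 0,"tz": 0,"wx": 0,"wy": 0,"wz": 0,"gripper": 0},
    {"tx": 0,"ty": 0,"tz": 0,"wx": 0,"wy": 0,"wz": 0,"gripper": 0},
    {"tx": 0,"ty": 0,"tz": 0,"wx": 0,"wy": 0,"wz": 0,"gripper": 0},
    {"tx": 0,"ty": 0,"tz": 0,"wx": 0,"wy": 0,"wz": 0,"gripper": 0},
    {"tx": 0,"ty": 0,"tz": 0,"wx": 0,"wy": 0,"wz": 0,"gripper": 0},
    {"tx": 0,"ty": 0,"tz": -0.003,"wx": 0,"wy": 0,"wz": 0,"gripper": 0},
    {"tx": 0,"ty": 0,"tz": -0.008,"wx": 0,"wy": 0,"wz": 0,"gripper": 0},
    {"tx": 0,"ty": 0,"tz": -0.018,"wx": 0,"wy": 0,"wz": 0,"gripper": 0},
    {"tx": 0,"ty": 0,"tz": -0.03,"wx": 0,"wy": 0,"wz": 0,"gripper": 0},
    {"tx": 0,"ty": 0,"tz": -0.045,"wx": 0,"wy": 0,"wz": 0,"gripper": 0},
    {"tx": 0,"ty": 0,"tz": -0.06,"wx": 0,"wy": 0,"wz": 0,"gripper": 0},
    {"tx": 0,"ty": 0,"tz": -0.075,"wx": 0,"wy": 0,"wz": 0,"gripper": 0},
    {"tx": 0,"ty": 0,"tz": -0.09,"wx": 0,"wy": 0,"wz": 0,"gripper": 0},
    {"tx": 0,"ty": 0,"tz": -0.1,"wx": 0,"wy": 0,"wz": 0,"gripper": 0},
    {"tx": 0,"ty": 0,"tz": -0.105,"wx": 0,"wy": 0,"wz": 0,"gripper": 0},
    {"tx": 0,"ty": 0,"tz": -0.105,"wx": 0,"wy": 0,"wz": 0,"gripper": 0},
  ],
)

```text
time_s: 5.0
tool_pos: [509.0, 240.3, 165.3]
tool_rot: [[-0.916, 0.4, 0.001], [0.4, 0.916, 0.001], [-0.001, 0.001, -1.0]]
wrist_force: [0.3, 0.6, -0.2]
gripper_width: 0.003
grip_force: 0.0
```

```bash
python3 - <<'E'
from h import *
s=get_state();print(s['tool_pos'],np.round(s['joint_pos'],3),s['time_s'],s['wrist_force'],s['gripper_width'],s['grip_force'],s['torque'])
# trough: fit from both views' clouds; rims (z 65-82) 
for n in('top','side'):
    f=np.load(f'pics/{n}0.npz');P=cloud(n,f['d']);q=P.reshape(-1,3)
    u=np.array([.236,-.972]);w=np.array([.972,.236]);c=np.array([491,-154.])
    a=(q[:,:2]-c)@u;b=(q[:,:2]-c)@w
    m=(abs(a)<170)&(abs(b)<50)&(q[:,2]>25)&(q[:,2]<90)
    a,b,z=a[m],b[m],q[m,2]
    for lo in range(-165,170,30):
        k=(a>lo)&(a<=lo+30)
        # edges extents & fold estimate: fit |b-b0| V
        from scipy.optimize import least_squares
        kk=k&(z<72)
        if kk.sum()<30: continue
        r=least_squares(lambda p:abs(b[kk]-p[0])+p[1]-z[kk],[0,35],loss='soft_l1',f_scale=2)
        print(n,lo,k.sum(),'b',np.round(np.percentile(b[k],[1,99]),1),'fold b0,z0',np.round(r.x,1),'zmax',z[k].max().round())
    print(np.percentile(a,[.3,99.7]))
E
```

```text
[508.95036476 240.29030243 165.32769561] [-0.392  0.659 -0.218  1.797  0.206  0.706  0.436] 5.0 [ 0.29479704  0.64346155 -0.20505455] 0.0030045691003956257 0.0 [ 0.00044513 -0.00817184 -0.02228146]
top -165 156 b [-41.8  40.3] fold b0,z0 [-1.2 34.3] zmax 80.0
top -135 178 b [-41.9  39.5] fold b0,z0 [-1.1 34.3] zmax 77.0
top -105 178 b [-42.7  40.2] fold b0,z0 [-0.7 34.4] zmax 81.0
top -75 178 b [-41.8  39.7] fold b0,z0 [-1.3 34.5] zmax 78.0
top -45 180 b [-42.   39.4] fold b0,z0 [-1. 34.] zmax 79.0
top -15 174 b [-42.2  39. ] fold b0,z0 [-1.1 34.3] zmax 79.0
top 15 176 b [-41.9  38.7] fold b0,z0 [-1.2 33.9] zmax 80.0
top 45 177 b [-42.1  39.1] fold b0,z0 [-1.4 34.2] zmax 82.0
top 75 174 b [-42.8  38.7] fold b0,z0 [-0.9 34.7] zmax 79.0
top 105 177 b [-42.3  39.1] fold b0,z0 [-1.3 34.9] zmax 80.0
top 135 189 b [-44.4  39.5] fold b0,z0 [-1.5 35.2] zmax 88.0
[-160.05162144  159.09622734]
side -165 142 b [-40.2  41.8] fold b0,z0 [ 0.6 35.6] zmax 79.0
side -135 169 b [-39.7  42.5] fold b0,z0 [10.1 25.8] zmax 78.0
side -105 133 b [-39.2  42.3] fold b0,z0 [-0.2 35.9] zmax 77.0
side -75 136 b [-39.8  41.6] fold b0,z0 [-0.6 36.1] zmax 79.0
side -45 125 b [-40.2  42.6] fold b0,z0 [-0.4 36.4] zmax 77.0
side -15 155 b [-40.6  43. ] fold b0,z0 [10.8 25.3] zmax 77.0
side 15 113 b [-39.   41.8] fold b0,z0 [-0.3 36.8] zmax 78.0
side 45 116 b [-39.3  40. ] fold b0,z0 [-0.2 36.3] zmax 76.0
side 75 124 b [-40.3  40.5] fold b0,z0 [ 7.9 27.9] zmax 78.0
side 105 129 b [-39.7  42.5] fold b0,z0 [ 8.5 27.5] zmax 78.0
side 135 233 b [-39.1  44.2] fold b0,z0 [12.1 29.3] zmax 84.0
[-160.78257903  159.88019599]
```

The gripper shut fully, so the bar isn't in it. I need to see the state.

```bash
python3 w.py w3; python3 - <<'E'
import cv2,numpy as np
from h import *
a=cv2.imread('pics/w3.png');im,_=save('side','side1')
b=cv2.resize(im[180:320,230:400],(466,384))
cv2.imwrite('pics/v3.png',cv2.resize(np.hstack([a,b]),(800,314)))
E
```

```text
[508.95036476 240.29030243 165.32769561] [-0.392  0.659 -0.218  1.797  0.206  0.706  0.436] 5.0 [ 0.29479704  0.64346155 -0.20505455]
1233 [75.03766721 89.95395549 91.5158018 ] ((507.5956115722656, 242.10528564453125), (17.829587936401367, 59.50320816040039), 66.76103210449219)
12136 [26.96103222 38.78981547 90.61441497] ((531.8914184570312, 233.0078582763672), (214.7852020263672, 111.56343841552734), 65.21895599365234)
```

View pics/v3.png

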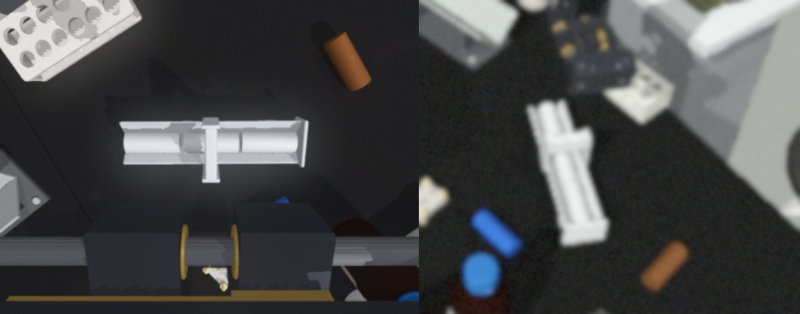

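The scoop stands undisturbed with its rods in, and the gripper closed empty above it. I'll regrasp a bit lower, holding shut before lifting to read width and force.

Request:
send_rows(
  series=[
    {"tx": 0.002,"ty": 0.001,"tz": 0,"wx": 0,"wy": 0,"wz": 0,"gripper": 1},
    {"tx": 0.002,"ty": 0.001,"tz": 0,"wx": 0,"wy": 0,"wz": 0,"gripper": 1},
    {"tx": 0.002,"ty": 0.001,"tz": 0,"wx": 0,"wy": 0,"wz": 0,"gripper": 1},
    {"tx": 0.002,"ty": 0.001,"tz": 0,"wx": 0,"wy": 0,"wz": 0,"gripper": 1},
    {"tx": 0.002,"ty": 0.001,"tz": 0,"wx": 0,"wy": 0,"wz": 0,"gripper": 1},
    {"tx": 0.002,"ty": 0.001,"tz": 0,"wx": 0,"wy": 0,"wz": 0,"gripper": 1},
    {"tx": 0.002,"ty": 0.001,"tz": 0,"wx": 0,"wy": 0,"wz": 0,"gripper": 1},
    {"tx": 0.002,"ty": 0.001,"tz": 0.01,"wx": 0,"wy": 0,"wz": 0,"gripper": 1},
    {"tx": 0.002,"ty": 0.001,"tz": 0.03,"wx": 0,"wy": 0,"wz": 0,"gripper": 1},
    {"tx": 0.002,"ty": 0.001,"tz": 0.055,"wx": 0,"wy": 0,"wz": 0,"gripper": 1},
    {"tx": 0.002,"ty": 0.001,"tz": 0.08,"wx": 0,"wy": 0,"wz": 0,"gripper": 1},
    {"tx": 0.002,"ty": 0.001,"tz": 0.095,"wx": 0,"wy": 0,"wz": 0,"gripper": 1},
    {"tx": 0.002,"ty": 0.001,"tz": 0.104,"wx": 0,"wy": 0,"wz": 0,"gripper": 1},
    {"tx": 0.002,"ty": 0.001,"tz": 0.107,"wx": 0,"wy": 0,"wz": 0,"gripper": 1},
    {"tx": 0.002,"ty": 0.001,"tz": 0.107,"wx": 0,"wy": 0,"wz": 0,"gripper": 1},
    {"tx": 0.002,"ty": 0.001,"tz": 0.107,"wx": 0,"wy": 0,"wz": 0,"gripper": 1},
  ],
)

```text
time_s: 6.7
tool_pos: [507.7, 242.1, 58.2]
tool_rot: [[-0.916, 0.4, 0.001], [0.4, 0.916, 0.001], [-0.001, 0.001, -1.0]]
wrist_force: [0.1, -0.2, 0.7]
gripper_width: 1.002
grip_force: 0.0
```

```bash
python3 w.py w4; python3 - <<'E'
from h import *
a=cv2.imread('pics/w4.png');im,_=save('side','side2')
b=cv2.resize(im[180:320,230:400],(466,384))
cv2.imwrite('pics/v4.png',cv2.resize(np.hstack([a,b]),(800,314)))
s=get_state();print(s['gripper_width'],s['tool_pos'])
E
```

```text
[507.66770212 242.12810102  58.15589869] [-0.433  0.822 -0.16   1.873  0.263  0.466  0.381] 6.7 [ 0.08654178 -0.15786262  0.67391618]
4658 [ 74.36039517  90.55687886 109.20840649] ((504.0343017578125, 240.0972900390625), (109.59951782226562, 58.958473205566406), 46.39988327026367)
27447 [ 24.31060435  41.25348561 105.43468097] ((549.2190551757812, 224.9989471435547), (214.82907104492188, 150.04347229003906), 65.17626953125)
0.997772741416473 [507.72234787 242.09486904  58.2938632 ]
```

View pics/v4.png

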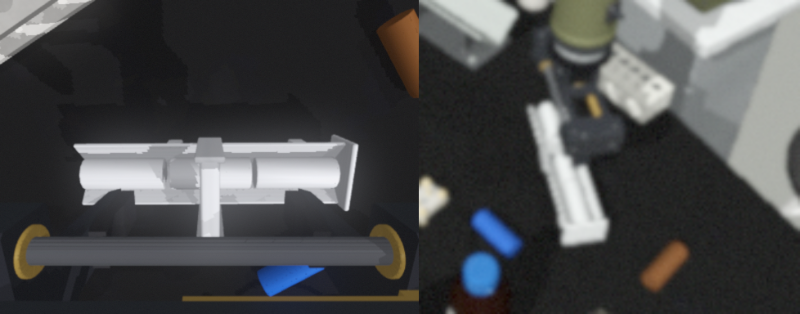

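The fingers straddle the bar correctly, with tips at about (130,195) and (290,195) and the bar at x≈208. Closing and holding.

Request:
send_rows(
  series=[
    {"tx": 0,"ty": 0,"tz": 0,"wx": 0,"wy": 0,"wz": 0,"gripper": 0},
    {"tx": 0,"ty": 0,"tz": 0,"wx": 0,"wy": 0,"wz": 0,"gripper": 0},
    {"tx": 0,"ty": 0,"tz": 0,"wx": 0,"wy": 0,"wz": 0,"gripper": 0},
    {"tx": 0,"ty": 0,"tz": 0,"wx": 0,"wy": 0,"wz": 0,"gripper": 0},
    {"tx": 0,"ty": 0,"tz": 0,"wx": 0,"wy": 0,"wz": 0,"gripper": 0},
    {"tx": 0,"ty": 0,"tz": 0,"wx": 0,"wy": 0,"wz": 0,"gripper": 0},
    {"tx": 0,"ty": 0,"tz": 0,"wx": 0,"wy": 0,"wz": 0,"gripper": 0},
    {"tx": 0,"ty": 0,"tz": 0,"wx": 0,"wy": 0,"wz": 0,"gripper": 0},
    {"tx": 0,"ty": 0,"tz": 0,"wx": 0,"wy": 0,"wz": 0,"gripper": 0},
    {"tx": 0,"ty": 0,"tz": 0,"wx": 0,"wy": 0,"wz": 0,"gripper": 0},
    {"tx": 0,"ty": 0,"tz": 0,"wx": 0,"wy": 0,"wz": 0,"gripper": 0},
    {"tx": 0,"ty": 0,"tz": 0,"wx": 0,"wy": 0,"wz": 0,"gripper": 0},
  ],
)

```text
time_s: 8.0
tool_pos: [507.2, 241.8, 57.5]
tool_rot: [[-0.916, 0.4, -0.0], [0.4, 0.916, 0.0], [0.0, 0.0, -1.0]]
wrist_force: [0.4, 0.5, 0.1]
gripper_width: 0.004
grip_force: 0.0
```

```bash
python3 w.py w5; python3 - <<'E'
from h import *
a=cv2.imread('pics/w5.png')[140:340,60:460];im,_=save('side','side3')
b=cv2.resize(im[180:300,250:370],(400,400))
cv2.imwrite('pics/v5.png',np.hstack([cv2.copyMakeBorder(a,0,200,0,0,cv2.BORDER_CONSTANT),b]))
c,R,p=pose('wrist');s=get_state()
T=np.array(c['tool_from_camera']);print(T,c['fx'],c['cx'],c['cy'])
for q in([0,0,0],[0,0,-32],[28,0,-32],[-28,0,-32]):
    v=T[:3,:3].T@(np.array(q)-T[:3,3]);print(q,c['cx']+c['fx']*v[0]/-v[2],c['cy']-c['fy']*v[1]/-v[2],-v[2])
E
```

```text
[507.15655598 241.81868921  57.51497258] [-0.433  0.823 -0.16   1.873  0.263  0.466  0.381] 8.0 [0.40107694 0.54188501 0.09257905]
2362 [ 73.13709298  90.60618632 109.31961414] ((501.1818542480469, 242.1688995361328), (27.735898971557617, 52.1815299987793), 46.38705062866211)
24546 [ 26.51068258  39.76781473 102.40922878] ((506.689208984375, 244.80499267578125), (214.66893005371094, 56.40719223022461), 66.44116973876953)
[[-5.35494191e-04  9.62457407e-01  2.71432226e-01  7.10368251e+01]
 [ 9.99999785e-01  6.18155835e-04 -2.19040265e-04  5.84285282e-02]
 [-3.78604340e-04  2.71432050e-01 -9.62457531e-01 -1.81436207e+02]
 [ 0.00000000e+00  0.00000000e+00  0.00000000e+00  1.00000000e+00]] 328.8466899210991 255.84566342487705 193.23880510297454
[0, 0, 0] 255.694590097366 225.6684990690534 193.90631487730514
[0, 0, -32] 255.69048995864654 249.3037787994611 163.107673885674
[28, 0, -32] 255.65119921583232 195.0560885590981 155.50757157038203
[-28, 0, -32] 255.726282165283 298.72113259739217 170.70777620096592
```

View pics/v5.png

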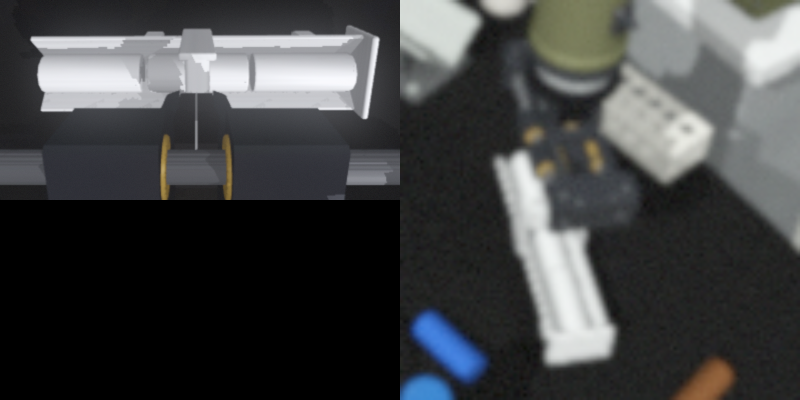

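```bash
python3 - <<'E'
from h import *
f=np.load('pics/w5.npz');d=f['d'];im=f['im'];P=np.load('pics/w5P.npy')
R=np.array(get_state()['tool_rot']);p=np.array(get_state()['tool_pos'])
Q=(P-p)@R
for c in(240,256,270):
  print(c)
  for r in range(205,300,6): print(r,im[r,c],round(float(d[r,c]),0),np.round(Q[r,c]))
E
```

```text
240
205 [192 187 186] 207.0 [  8. -10.  15.]
211 [204 199 198] 205.0 [  5. -10.  13.]
217 [222 218 216] 205.0 [  1. -10.  12.]
223 [172 168 167] 207.0 [ -3. -10.  13.]
229 [167 162 161] 210.0 [ -8. -10.  14.]
235 [81 78 76] 154.0 [ 10.  -7. -38.]
241 [65 62 61] 148.0 [ 10.  -7. -45.]
247 [62 59 59] 141.0 [ 10.  -7. -52.]
253 [58 55 55] 137.0 [ 10.  -7. -56.]
259 [53 49 49] 132.0 [ 10.  -6. -61.]
265 [48 45 46] 127.0 [ 10.  -6. -67.]
271 [46 45 45] 122.0 [ 10.  -6. -71.]
277 [45 41 44] 117.0 [ 11.  -6. -77.]
283 [44 43 44] 115.0 [ 10.  -5. -79.]
289 [54 51 52] 115.0 [  8.  -5. -80.]
295 [87 82 80] 76.0 [  28.   -4. -115.]
256
205 [198 193 192] 157.0 [ 23.   0. -32.]
211 [198 193 192] 156.0 [ 21.   0. -33.]
217 [198 193 192] 157.0 [ 17.   0. -33.]
223 [198 193 192] 158.0 [ 14.   0. -33.]
229 [198 192 192] 159.0 [ 11.   0. -33.]
235 [119 115 114] 154.0 [ 10.   0. -38.]
241 [116 112 111] 147.0 [ 10.   0. -45.]
247 [115 110 109] 144.0 [  9.   0. -50.]
253 [111 107 106] 140.0 [  8.   0. -53.]
259 [111 106 105] 141.0 [  6.   0. -53.]
265 [143 139 138] 140.0 [  3.   0. -55.]
271 [142 138 137] 142.0 [  0.   0. -54.]
277 [142 138 137] 142.0 [ -2.   0. -55.]
283 [144 140 139] 143.0 [ -5.   0. -54.]
289 [112 108 108] 169.0 [-22.   0. -32.]
295 [87 81 80] 77.0 [  27.    0. -114.]
270
205 [211 206 205] 206.0 [ 8.  9. 15.]
211 [228 224 223] 205.0 [ 5.  9. 13.]
217 [232 227 226] 205.0 [ 1.  9. 12.]
223 [237 231 230] 205.0 [-3.  9. 11.]
229 [223 219 217] 210.0 [-8.  9. 15.]
235 [77 72 71] 155.0 [ 10.   7. -38.]
241 [73 68 68] 149.0 [ 10.   6. -44.]
247 [69 66 65] 142.0 [ 10.   6. -51.]
253 [64 60 60] 135.0 [ 11.   6. -58.]
259 [59 57 55] 132.0 [ 10.   6. -62.]
265 [55 51 51] 127.0 [ 10.   6. -67.]
271 [51 48 49] 122.0 [ 10.   5. -72.]
277 [44 43 44] 118.0 [ 10.   5. -76.]
283 [47 45 46] 115.0 [  9.   5. -79.]
289 [57 54 53] 114.0 [  8.   5. -81.]
295 [77 72 72] 76.0 [  28.    3. -115.]
```

Depth in the tool frame explains it. The shut fingers' front faces (tool x ≈ 10, width as given) end about 35 mm short of the reported TCP, at z ≈ -36, with the bar's top just below them at -33. So the real tips are about 35 mm behind the reported TCP, and I closed over the bar. I'll reopen and go 35 mm lower, gently.

Request:
send_rows(
  series=[
    {"tx": 0,"ty": 0,"tz": -0.01,"wx": 0,"wy": 0,"wz": 0,"gripper": 0},
    {"tx": 0,"ty": 0,"tz": -0.01,"wx": 0,"wy": 0,"wz": 0,"gripper": 1},
    {"tx": 0,"ty": 0,"tz": -0.01,"wx": 0,"wy": 0,"wz": 0,"gripper": 1},
    {"tx": 0,"ty": 0,"tz": -0.01,"wx": 0,"wy": 0,"wz": 0,"gripper": 1},
    {"tx": 0,"ty": 0,"tz": -0.01,"wx": 0,"wy": 0,"wz": 0,"gripper": 1},
    {"tx": 0,"ty": 0,"tz": -0.01,"wx": 0,"wy": 0,"wz": 0,"gripper": 1},
    {"tx": 0,"ty": 0,"tz": -0.01,"wx": 0,"wy": 0,"wz": 0,"gripper": 1},
    {"tx": 0,"ty": 0,"tz": -0.01,"wx": 0,"wy": 0,"wz": 0,"gripper": 1},
    {"tx": 0,"ty": 0,"tz": -0.01,"wx": 0,"wy": 0,"wz": 0,"gripper": 1},
    {"tx": 0,"ty": 0,"tz": 0,"wx": 0,"wy": 0,"wz": 0,"gripper": 1},
    {"tx": 0,"ty": 0,"tz": 0.006,"wx": 0,"wy": 0,"wz": 0,"gripper": 1},
    {"tx": 0,"ty": 0,"tz": 0.012,"wx": 0,"wy": 0,"wz": 0,"gripper": 1},
    {"tx": 0,"ty": 0,"tz": 0.018,"wx": 0,"wy": 0,"wz": 0,"gripper": 1},
    {"tx": 0,"ty": 0,"tz": 0.023,"wx": 0,"wy": 0,"wz": 0,"gripper": 1},
    {"tx": 0,"ty": 0,"tz": 0.027,"wx": 0,"wy": 0,"wz": 0,"gripper": 1},
    {"tx": 0,"ty": 0,"tz": 0.03,"wx": 0,"wy": 0,"wz": 0,"gripper": 1},
    {"tx": 0,"ty": 0,"tz": 0.032,"wx": 0,"wy": 0,"wz": 0,"gripper": 1},
    {"tx": 0,"ty": 0,"tz": 0.032,"wx": 0,"wy": 0,"wz": 0,"gripper": 1},
  ],
)

```text
time_s: 9.9
tool_pos: [507.1, 241.8, 25.4]
tool_rot: [[-0.916, 0.4, -0.0], [0.4, 0.916, -0.0], [0.0, -0.0, -1.0]]
wrist_force: [0.1, -0.4, 0.8]
gripper_width: 1.001
grip_force: 0.0
```

Request:
send_rows(
  series=[
    {"tx": 0,"ty": 0,"tz": 0,"wx": 0,"wy": 0,"wz": 0,"gripper": 0},
    {"tx": 0,"ty": 0,"tz": 0,"wx": 0,"wy": 0,"wz": 0,"gripper": 0},
    {"tx": 0,"ty": 0,"tz": 0,"wx": 0,"wy": 0,"wz": 0,"gripper": 0},
    {"tx": 0,"ty": 0,"tz": 0,"wx": 0,"wy": 0,"wz": 0,"gripper": 0},
    {"tx": 0,"ty": 0,"tz": 0,"wx": 0,"wy": 0,"wz": 0,"gripper": 0},
    {"tx": 0,"ty": 0,"tz": 0,"wx": 0,"wy": 0,"wz": 0,"gripper": 0},
    {"tx": 0,"ty": 0,"tz": 0,"wx": 0,"wy": 0,"wz": 0,"gripper": 0},
    {"tx": 0,"ty": 0,"tz": 0,"wx": 0,"wy": 0,"wz": 0,"gripper": 0},
    {"tx": 0,"ty": 0,"tz": 0,"wx": 0,"wy": 0,"wz": 0,"gripper": 0},
    {"tx": 0,"ty": 0,"tz": 0,"wx": 0,"wy": 0,"wz": 0,"gripper": 0},
    {"tx": 0,"ty": 0,"tz": 0,"wx": 0,"wy": 0,"wz": 0,"gripper": 0},
    {"tx": 0,"ty": 0,"tz": 0,"wx": 0,"wy": 0,"wz": 0,"gripper": 0},
  ],
)

```text
time_s: 11.1
tool_pos: [507.3, 242.2, 25.5]
tool_rot: [[-0.917, 0.4, 0.0], [0.4, 0.917, 0.001], [-0.0, 0.001, -1.0]]
wrist_force: [0.7, 1.5, -0.9]
gripper_width: 0.132
grip_force: 30.0
```

Gripped, at 11.6 mm and 30 N. Now I compute the path to the trough.

```bash
cat >> h.py <<'E'
U=np.array([.236,-.972,0]);U/=np.linalg.norm(U);C0=np.array([490.3,-154.2,35.]);STOP=C0+149*U
M=np.array([0,-105.,11.5])   # mouth in tool frame
def tcp(s,h,th=0):
    from scipy.spatial.transform import Rotation as Ro
    R=down(-U[:2])@Ro.from_rotvec([-th,0,0]).as_matrix()
    return STOP+s*U+[0,0,h]-R@M,R
def mouth():
    s=get_state();R=np.array(s['tool_rot']);q=np.array(s['tool_pos'])+R@M-STOP
    return np.round([q@U,q@np.cross([0,0,1],U),q[2],np.arcsin(R[2,1])],3)
E
python3 - <<'E'
from h import *
p,R=tcp(-285,55);print(p,mouth(),STOP);print(rel(p,R))
E
```

```text
[433.43764533  79.99579975 101.5       ] [-4.4662e+02  4.6561e+01 -2.1071e+01  1.0000e-03] [ 525.45556368 -298.99325379   35.        ]
(array([ 0.0028, -0.1782, -0.0761]), array([ 4.000e-02,  2.000e-02, -3.722e+01]))
```

Request:
send_rows(
  series=[
    {"tx": 0,"ty": 0,"tz": -0.002,"wx": 0,"wy": 0,"wz": 0,"gripper": 0},
    {"tx": 0,"ty": 0,"tz": -0.006,"wx": 0,"wy": 0,"wz": 0,"gripper": 0},
    {"tx": 0,"ty": 0,"tz": -0.014,"wx": 0,"wy": 0,"wz": 0,"gripper": 0},
    {"tx": 0,"ty": 0,"tz": -0.025,"wx": 0,"wy": 0,"wz": 0,"gripper": 0},
    {"tx": 0,"ty": 0,"tz": -0.037,"wx": 0,"wy": 0,"wz": 0,"gripper": 0},
    {"tx": 0,"ty": 0,"tz": -0.05,"wx": 0,"wy": 0,"wz": 0,"gripper": 0},
    {"tx": 0,"ty": 0,"tz": -0.062,"wx": 0,"wy": 0,"wz": 0,"gripper": 0},
    {"tx": 0,"ty": 0,"tz": -0.071,"wx": 0,"wy": 0,"wz": 0,"gripper": 0},
    {"tx": 0,"ty": 0,"tz": -0.076,"wx": 0,"wy": 0,"wz": 0,"gripper": 0},
    {"tx": 0,"ty": 0,"tz": -0.078,"wx": 0,"wy": 0,"wz": 0,"gripper": 0},
    {"tx": 0,"ty": 0,"tz": -0.078,"wx": 0,"wy": 0,"wz": 0,"gripper": 0},
  ],
)

```text
time_s: 12.2
tool_pos: [507.1, 241.8, 103.6]
tool_rot: [[-0.916, 0.4, -0.0], [0.4, 0.916, -0.0], [0.0, -0.0, -1.0]]
wrist_force: [-0.5, -0.2, -5.8]
gripper_width: 0.136
grip_force: 30.0
```

Request:
send_rows(
  series=[
    {"tx": 0,"ty": -0.002,"tz": 0,"wx": 0,"wy": 0,"wz": -0.4,"gripper": 0},
    {"tx": 0,"ty": -0.006,"tz": 0,"wx": 0,"wy": 0,"wz": -1.2,"gripper": 0},
    {"tx": 0,"ty": -0.012,"tz": 0,"wx": 0,"wy": 0,"wz": -2.5,"gripper": 0},
    {"tx": 0,"ty": -0.02,"tz": 0,"wx": 0,"wy": 0,"wz": -4,"gripper": 0},
    {"tx": 0,"ty": -0.03,"tz": 0,"wx": 0,"wy": 0,"wz": -6,"gripper": 0},
    {"tx": 0,"ty": -0.041,"tz": 0,"wx": 0,"wy": 0,"wz": -8.5,"gripper": 0},
    {"tx": 0,"ty": -0.053,"tz": 0,"wx": 0,"wy": 0,"wz": -11,"gripper": 0},
    {"tx": 0,"ty": -0.065,"tz": 0,"wx": 0,"wy": 0,"wz": -13.5,"gripper": 0},
    {"tx": 0.001,"ty": -0.077,"tz": 0,"wx": 0,"wy": 0,"wz": -16,"gripper": 0},
    {"tx": 0.001,"ty": -0.089,"tz": 0,"wx": 0,"wy": 0,"wz": -18.5,"gripper": 0},
    {"tx": 0.001,"ty": -0.101,"tz": 0,"wx": 0,"wy": 0,"wz": -21,"gripper": 0},
    {"tx": 0.002,"ty": -0.113,"tz": 0,"wx": 0,"wy": 0,"wz": -23.5,"gripper": 0},
    {"tx": 0.002,"ty": -0.125,"tz": 0,"wx": 0,"wy": 0,"wz": -26,"gripper": 0},
    {"tx": 0.002,"ty": -0.137,"tz": 0,"wx": 0,"wy": 0,"wz": -28.5,"gripper": 0},
    {"tx": 0.003,"ty": -0.148,"tz": 0,"wx": 0,"wy": 0,"wz": -31,"gripper": 0},
    {"tx": 0.003,"ty": -0.158,"tz": 0,"wx": 0,"wy": 0,"wz": -33,"gripper": 0},
    {"tx": 0.003,"ty": -0.166,"tz": 0,"wx": 0,"wy": 0,"wz": -35,"gripper": 0},
    {"tx": 0.003,"ty": -0.173,"tz": 0,"wx": 0,"wy": 0,"wz": -36.3,"gripper": 0},
    {"tx": 0.003,"ty": -0.177,"tz": 0,"wx": 0,"wy": 0,"wz": -37,"gripper": 0},
    {"tx": 0.003,"ty": -0.178,"tz": 0,"wx": 0,"wy": 0,"wz": -37.2,"gripper": 0},
  ],
)

```text
time_s: 14.2
tool_pos: [433.1, 79.5, 103.5]
tool_rot: [[-0.972, -0.235, -0.0], [-0.235, 0.972, -0.0], [0.0, -0.0, -1.0]]
wrist_force: [0.7, -0.0, -4.7]
gripper_width: 0.134
grip_force: 30.0
```

```bash
python3 - <<'E'
from h import *
s=get_state();print(np.round(s['joint_pos'],3),s['wrist_force'],s['torque'],s['gripper_width'],mouth())
P0=pose('wrist');w,d=save('wrist','w6');im,_=save('side','side4');t,_=save('top','top4')
Q=(cloud('wrist',d,P0)-np.array(s['tool_pos']))@np.array(s['tool_rot'])
# scoop in tool frame: lateral (tool x) extents along y
q=Q[(d>0)&(Q[...,2]>-22)&(Q[...,2]<15)&(abs(Q[...,0])<45)&(abs(Q[...,1])<125)]
for lo in range(-120,120,30):
    k=q[(q[:,1]>lo)&(q[:,1]<lo+30)]
    if len(k)>50: print(lo,len(k),np.percentile(k[:,0],[1,99]).round(1),np.percentile(k[:,2],[1,99]).round(1))
print('y ext',np.percentile(q[:,1],[.3,99.7]))
p,R=tcp(-285,55);print(rel(p,R))
b=cv2.resize(im[120:260,180:350],(364,300));c=cv2.resize(t[165:255,180:350],(364,193))
o=np.zeros((600,800,3),np.uint8);o[:300,:400]=cv2.resize(w,(400,300));o[:300,400:764]=b;o[300:493,:364]=c
cv2.imwrite('pics/v6.png',o)
E
```

```text
[-0.083  0.66  -0.32   2.196  0.571  0.365  0.929] [ 0.71041311 -0.03026841 -4.73196621] [-0.04736618  0.00131641  0.02367011] 0.13402823503895836 [-284.56    -0.527   57.031   -0.   ]
-120 1654 [-24.5  24.9] [-20.6  -0.4]
-90 3386 [-9.4 25. ] [-20.7  -0.3]
-60 3308 [-8.9 25. ] [-20.7   8.9]
-30 1920 [-4.2 29. ] [-20.8  11.1]
0 1754 [-4.  29.1] [-20.7  -0.1]
30 3247 [-7.2 25. ] [-20.7   1.8]
60 3489 [-8.6 25. ] [-20.8  11.8]
90 3663 [-25.6  26.5] [-21.9  11. ]
y ext [-102.96236781  107.75988156]
(array([ 0.0002, -0.0004,  0.002 ]), array([ 0.03,  0.04, -0.01]))
```

View pics/v6.png

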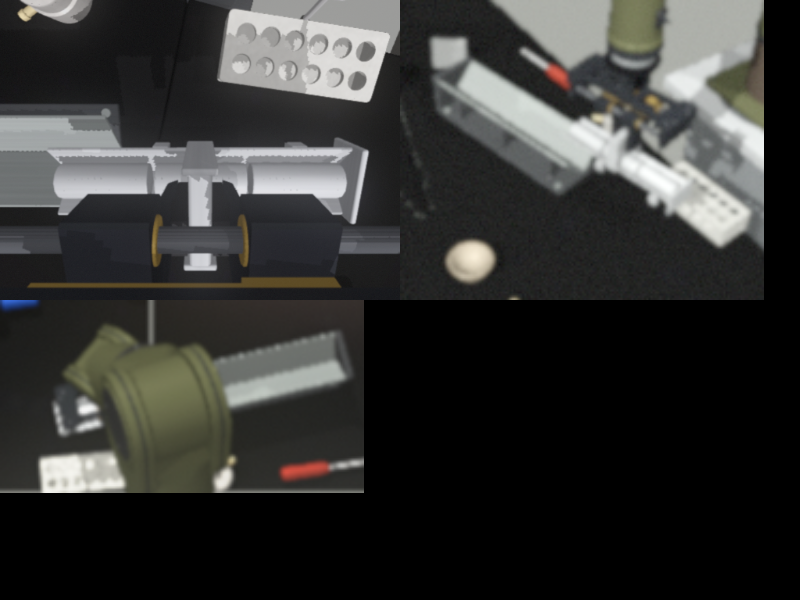

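Step 1's pose is reached: three rods in the scoop, mouth centred over the open end (side view at about (590,150)). Next, the tip about the mouth.

```bash
cat >> h.py <<'E'
def table(L):
    for i,(s,h,th) in enumerate(L):
        p,R=tcp(s,h,th);t,w=rel(p,R);print(i+1,np.round(t,3),np.round(w,1))
E
python3 - <<'E'
from h import *
table([(-285,57-27*i/12,0.30*i/12) for i in range(2,13,2)])
print()
table([(-285,30-8*i/20,0.30+.55*i/20) for i in range(2,21,2)])
E
```

```text
1 [ 0.    -0.001 -0.001] [-2.8  0.  -0. ]
2 [ 0.    -0.002 -0.001] [-5.7  0.  -0. ]
3 [ 0.    -0.003 -0.002] [-8.6  0.  -0. ]
4 [ 0.    -0.005 -0.003] [-11.4   0.   -0. ]
5 [ 0.    -0.006 -0.003] [-14.3   0.   -0. ]
6 [ 0.    -0.008 -0.004] [-17.2   0.   -0. ]

1 [ 0.    -0.011 -0.008] [-20.3   0.   -0. ]
2 [ 0.    -0.014 -0.012] [-23.5   0.   -0. ]
3 [ 0.    -0.017 -0.016] [-26.6   0.   -0. ]
4 [ 0.   -0.02 -0.02] [-29.8   0.   -0. ]
5 [ 0.    -0.024 -0.024] [-32.9   0.   -0. ]
6 [ 0.    -0.027 -0.028] [-36.1   0.    0. ]
7 [ 0.    -0.031 -0.031] [-39.2   0.    0. ]
8 [ 0.    -0.036 -0.034] [-42.4   0.    0. ]
9 [ 0.    -0.04  -0.037] [-45.5   0.    0. ]
10 [ 0.    -0.045 -0.04 ] [-48.7   0.    0. ]
```

Request:
send_rows(
  series=[
    {"tx": 0,"ty": -0.001,"tz": 0,"wx": -1.4,"wy": 0,"wz": 0,"gripper": 0},
    {"tx": 0,"ty": -0.001,"tz": -0.001,"wx": -2.8,"wy": 0,"wz": 0,"gripper": 0},
    {"tx": 0,"ty": -0.0015,"tz": -0.001,"wx": -4.3,"wy": 0,"wz": 0,"gripper": 0},
    {"tx": 0,"ty": -0.002,"tz": -0.001,"wx": -5.7,"wy": 0,"wz": 0,"gripper": 0},
    {"tx": 0,"ty": -0.0025,"tz": -0.0015,"wx": -7.2,"wy": 0,"wz": 0,"gripper": 0},
    {"tx": 0,"ty": -0.003,"tz": -0.002,"wx": -8.6,"wy": 0,"wz": 0,"gripper": 0},
    {"tx": 0,"ty": -0.004,"tz": -0.0025,"wx": -10,"wy": 0,"wz": 0,"gripper": 0},
    {"tx": 0,"ty": -0.005,"tz": -0.003,"wx": -11.4,"wy": 0,"wz": 0,"gripper": 0},
    {"tx": 0,"ty": -0.0055,"tz": -0.003,"wx": -12.9,"wy": 0,"wz": 0,"gripper": 0},
    {"tx": 0,"ty": -0.006,"tz": -0.003,"wx": -14.3,"wy": 0,"wz": 0,"gripper": 0},
    {"tx": 0,"ty": -0.007,"tz": -0.0035,"wx": -15.7,"wy": 0,"wz": 0,"gripper": 0},
    {"tx": 0,"ty": -0.008,"tz": -0.004,"wx": -17.2,"wy": 0,"wz": 0,"gripper": 0},
    {"tx": 0,"ty": -0.008,"tz": -0.004,"wx": -17.2,"wy": 0,"wz": 0,"gripper": 0},
  ],
)

```text
time_s: 15.65
tool_pos: [435.5, 70.9, 107.0]
tool_rot: [[-0.972, -0.222, -0.069], [-0.233, 0.929, 0.287], [0.001, 0.296, -0.955]]
wrist_force: [0.5, 0.1, -5.2]
gripper_width: 0.134
grip_force: 30.0
```

```bash
python3 - <<'E'
from h import *
s=get_state();print(np.round(s['joint_pos'],3),s['wrist_force'],mouth(),s['time_s'])
table([(-285,30-8*i/16,0.30+.55*i/16) for i in range(1,17)])
E
```

```text
[ 0.403  0.772 -0.707  2.132  0.419  0.433  1.266] [ 0.50911882  0.0990715  -5.21817068] [-283.793   -0.472   29.96     0.3  ] 15.65
1 [-0.     0.001 -0.003] [-2.   0.  -0.2]
2 [-0.    -0.    -0.006] [-3.9  0.  -0.2]
3 [-0.    -0.001 -0.009] [-5.9  0.  -0.2]
4 [-0.    -0.002 -0.012] [-7.9  0.  -0.2]
5 [-0.    -0.003 -0.015] [-9.8  0.  -0.2]
6 [-0.    -0.004 -0.018] [-11.8   0.   -0.2]
7 [-0.    -0.006 -0.021] [-13.8   0.   -0.2]
8 [-0.    -0.007 -0.024] [-15.8   0.   -0.2]
9 [-0.    -0.009 -0.027] [-17.7   0.   -0.2]
10 [-0.   -0.01 -0.03] [-19.7   0.   -0.2]
11 [-0.    -0.012 -0.032] [-21.7   0.   -0.2]
12 [-0.    -0.014 -0.035] [-23.6   0.   -0.2]
13 [-0.    -0.016 -0.038] [-25.6   0.   -0.2]
14 [-0.    -0.018 -0.04 ] [-27.6   0.1  -0.2]
15 [-0.    -0.02  -0.043] [-29.5   0.1  -0.2]
16 [-0.    -0.023 -0.045] [-31.5   0.1  -0.2]
```

Request:
send_rows(
  series=[
    {"tx": 0,"ty": 0.001,"tz": -0.003,"wx": -2,"wy": 0,"wz": 0,"gripper": 0},
    {"tx": 0,"ty": 0,"tz": -0.006,"wx": -4,"wy": 0,"wz": 0,"gripper": 0},
    {"tx": 0,"ty": -0.001,"tz": -0.009,"wx": -6,"wy": 0,"wz": 0,"gripper": 0},
    {"tx": 0,"ty": -0.002,"tz": -0.012,"wx": -8,"wy": 0,"wz": 0,"gripper": 0},
    {"tx": 0,"ty": -0.003,"tz": -0.015,"wx": -10,"wy": 0,"wz": 0,"gripper": 0},
    {"tx": 0,"ty": -0.004,"tz": -0.018,"wx": -12,"wy": 0,"wz": 0,"gripper": 0},
    {"tx": 0,"ty": -0.006,"tz": -0.021,"wx": -14,"wy": 0,"wz": 0,"gripper": 0},
    {"tx": 0,"ty": -0.007,"tz": -0.024,"wx": -16,"wy": 0,"wz": 0,"gripper": 0},
    {"tx": 0,"ty": -0.007,"tz": -0.024,"wx": -16,"wy": 0,"wz": 0,"gripper": 0},
    {"tx": 0,"ty": -0.007,"tz": -0.024,"wx": -16,"wy": 0,"wz": 0,"gripper": 0},
  ],
)

```text
time_s: 16.65
tool_pos: [438.5, 59.0, 128.3]
tool_rot: [[-0.972, -0.197, -0.129], [-0.236, 0.814, 0.531], [-0.0, 0.547, -0.837]]
wrist_force: [0.5, 0.2, -3.5]
gripper_width: 0.136
grip_force: 30.0
```

```bash
cat >> h.py <<'E'
def rods(n,tag):
    "profile of highest points along the trough fold from camera n (z above fold at |lateral|<6), bins of 8 mm"
    P0=pose(n);im,d=save(n,tag);P=cloud(n,d,P0)-STOP;a=P@U;b=P@np.cross([0,0,1],U)
    m=(d>0)&(abs(b)<7)&(a>-420)&(a<10)&(P[...,2]>-15)&(P[...,2]<70)
    for lo in range(-330,0,10):
        k=P[...,2][m&(a>=lo)&(a<lo+10)]
        print(f'{lo}:{np.median(k):.0f}/{len(k)}' if len(k) else f'{lo}:-',end=' ')
    print()
E
python3 - <<'E'
from h import *
s=get_state();print(np.round(s['joint_pos'],3),s['wrist_force'],mouth(),s['time_s'],s['grip_force'])
rods('side','s7');rods('wrist','w7')
table([(-285,26-4*i/8,0.575+.275*i/8) for i in range(1,9)])
E
```

```text
[ 0.728  0.944 -0.978  2.019  0.295  0.623  1.516] [ 0.53841774  0.20723692 -3.45438258] [-2.86791e+02 -4.90000e-02  2.62600e+01  5.78000e-01] 16.65 29.997230730950832
-330:66/1 -320:68/5 -310:5/10 -300:6/10 -290:6/12 -280:8/10 -270:7/18 -260:8/2 -250:30/6 -240:30/7 -230:31/7 -220:31/6 -210:31/5 -200:31/8 -190:32/6 -180:30/7 -170:31/7 -160:30/8 -150:30/6 -140:19/2 -130:7/3 -120:5/8 -110:4/6 -100:7/7 -90:7/6 -80:4/8 -70:4/5 -60:6/7 -50:7/7 -40:4/5 -30:4/5 -20:5/4 -10:13/17 
-330:61/247 -320:70/7 -310:70/8 -300:67/434 -290:61/580 -280:54/630 -270:48/549 -260:31/506 -250:31/304 -240:- -230:- -220:- -210:- -200:- -190:- -180:- -170:- -160:- -150:- -140:- -130:- -120:- -110:- -100:- -90:- -80:- -70:- -60:- -50:- -40:- -30:- -20:- -10:- 
1 [-0.    -0.003 -0.004] [-1.8 -0.   0.1]
2 [-0.    -0.004 -0.007] [-3.8 -0.   0.1]
3 [-0.    -0.005 -0.01 ] [-5.7 -0.   0.1]
4 [-0.    -0.006 -0.013] [-7.7 -0.   0.1]
5 [-0.    -0.007 -0.016] [-9.7 -0.   0.1]
6 [-0.    -0.008 -0.019] [-11.6  -0.    0.1]
7 [-0.    -0.01  -0.022] [-13.6  -0.    0.1]
8 [-0.    -0.011 -0.025] [-15.6  -0.    0.1]
```

Two rods already lie in the fold (tops at 31 mm, from -140 to about -265), and the third is nose-down at the mouth. I'll continue the tip to about 0.85.

Request:
send_rows(
  series=[
    {"tx": 0,"ty": -0.002,"tz": -0.003,"wx": -1.8,"wy": 0,"wz": 0,"gripper": 0},
    {"tx": 0,"ty": -0.003,"tz": -0.007,"wx": -3.8,"wy": 0,"wz": 0,"gripper": 0},
    {"tx": 0,"ty": -0.004,"tz": -0.01,"wx": -5.7,"wy": 0,"wz": 0,"gripper": 0},
    {"tx": 0,"ty": -0.005,"tz": -0.013,"wx": -7.7,"wy": 0,"wz": 0,"gripper": 0},
    {"tx": 0,"ty": -0.006,"tz": -0.016,"wx": -9.7,"wy": 0,"wz": 0,"gripper": 0},
    {"tx": 0,"ty": -0.007,"tz": -0.019,"wx": -11.6,"wy": 0,"wz": 0,"gripper": 0},
    {"tx": 0,"ty": -0.009,"tz": -0.022,"wx": -13.6,"wy": 0,"wz": 0,"gripper": 0},
    {"tx": 0,"ty": -0.01,"tz": -0.025,"wx": -15.6,"wy": 0,"wz": 0,"gripper": 0},
    {"tx": 0,"ty": -0.01,"tz": -0.025,"wx": -15.6,"wy": 0,"wz": 0,"gripper": 0},
    {"tx": 0,"ty": -0.01,"tz": -0.025,"wx": -15.6,"wy": 0,"wz": 0,"gripper": 0},
  ],
)

```text
time_s: 17.75
tool_pos: [443.5, 37.3, 143.7]
tool_rot: [[-0.972, -0.155, -0.177], [-0.235, 0.64, 0.732], [0.0, 0.753, -0.658]]
wrist_force: [0.4, -0.6, -2.8]
gripper_width: 0.136
grip_force: 30.0
```

```bash
python3 - <<'E'
from h import *
s=get_state();print(np.round(s['joint_pos'],3),s['wrist_force'],mouth(),s['time_s'],s['grip_force'])
rods('side','s8');rods('wrist','w8')
table([(-285+5*i,22,0.85) for i in range(1,9)])
E
```

```text
[ 0.915  1.146 -1.112  1.876  0.199  0.844  1.698] [ 0.40669574 -0.58197836 -2.81418533] [-285.697   -0.339   22.077    0.852] 17.75 30.001265667378902
-330:- -320:- -310:6/16 -300:7/10 -290:6/12 -280:5/8 -270:4/11 -260:33/3 -250:32/6 -240:32/9 -230:31/7 -220:31/7 -210:32/6 -200:31/7 -190:32/5 -180:33/5 -170:32/7 -160:32/7 -150:31/6 -140:30/3 -130:- -120:6/8 -110:5/4 -100:7/9 -90:6/5 -80:5/10 -70:6/7 -60:7/8 -50:7/7 -40:8/7 -30:4/6 -20:7/6 -10:10/13 
-330:69/103 -320:- -310:- -300:70/2 -290:65/520 -280:55/729 -270:43/797 -260:31/543 -250:31/580 -240:30/8 -230:- -220:- -210:- -200:- -190:- -180:- -170:- -160:- -150:- -140:- -130:- -120:- -110:- -100:- -90:- -80:- -70:- -60:- -50:- -40:- -30:- -20:- -10:- 
1 [-0.    -0.004 -0.004] [ 0.1 -0.   0. ]
2 [-0.    -0.008 -0.008] [ 0.1 -0.   0. ]
3 [-0.    -0.011 -0.012] [ 0.1 -0.   0. ]
4 [-0.    -0.014 -0.015] [ 0.1 -0.   0. ]
5 [-0.    -0.018 -0.019] [ 0.1 -0.   0. ]
6 [-0.    -0.021 -0.023] [ 0.1 -0.   0. ]
7 [-0.    -0.024 -0.027] [ 0.1 -0.   0. ]
8 [-0.    -0.027 -0.03 ] [ 0.1 -0.   0. ]
```

The third has jammed as foretold. I'll shove 40 mm along the fold, then draw back.

Request:
send_rows(
  series=[
    {"tx": 0,"ty": -0.004,"tz": -0.004,"wx": 0,"wy": 0,"wz": 0,"gripper": 0},
    {"tx": 0,"ty": -0.0075,"tz": -0.008,"wx": 0,"wy": 0,"wz": 0,"gripper": 0},
    {"tx": 0,"ty": -0.011,"tz": -0.012,"wx": 0,"wy": 0,"wz": 0,"gripper": 0},
    {"tx": 0,"ty": -0.014,"tz": -0.0155,"wx": 0,"wy": 0,"wz": 0,"gripper": 0},
    {"tx": 0,"ty": -0.0175,"tz": -0.019,"wx": 0,"wy": 0,"wz": 0,"gripper": 0},
    {"tx": 0,"ty": -0.021,"tz": -0.023,"wx": 0,"wy": 0,"wz": 0,"gripper": 0},
    {"tx": 0,"ty": -0.024,"tz": -0.027,"wx": 0,"wy": 0,"wz": 0,"gripper": 0},
    {"tx": 0,"ty": -0.027,"tz": -0.0305,"wx": 0,"wy": 0,"wz": 0,"gripper": 0},
    {"tx": 0,"ty": -0.027,"tz": -0.0305,"wx": 0,"wy": 0,"wz": 0,"gripper": 0},
    {"tx": 0,"ty": -0.027,"tz": -0.0305,"wx": 0,"wy": 0,"wz": 0,"gripper": 0},
  ],
)

```text
time_s: 18.85
tool_pos: [453.2, -2.4, 143.5]
tool_rot: [[-0.972, -0.155, -0.177], [-0.235, 0.64, 0.731], [-0.0, 0.752, -0.659]]
wrist_force: [0.0, 1.1, -2.6]
gripper_width: 0.132
grip_force: 30.0
```

```bash
python3 - <<'E'
from h import *
s=get_state();print(np.round(s['joint_pos'],3),s['wrist_force'],mouth(),s['time_s'],s['grip_force'])
rods('side','s9');rods('wrist','w9')
table([(-245-10*i,22,0.85) for i in range(1,9)])
E
```

```text
[ 0.958  1.159 -1.107  1.797  0.206  0.947  1.742] [ 0.0280664   1.05171604 -2.63123346] [-244.766   -0.251   21.964    0.852] 18.85 30.000634090974927
-330:- -320:11/1 -310:3/10 -300:9/8 -290:5/10 -280:7/8 -270:7/15 -260:7/10 -250:5/11 -240:4/9 -230:12/8 -220:32/2 -210:32/7 -200:32/6 -190:33/7 -180:33/5 -170:31/7 -160:33/7 -150:32/7 -140:32/8 -130:32/4 -120:33/6 -110:32/7 -100:- -90:- -80:5/6 -70:6/7 -60:8/7 -50:4/6 -40:5/4 -30:6/7 -20:7/3 -10:19/12 
-330:- -320:5/4 -310:6/26 -300:7/3 -290:69/54 -280:- -270:- -260:- -250:66/458 -240:56/715 -230:44/811 -220:31/536 -210:31/592 -200:31/51 -190:- -180:- -170:- -160:- -150:- -140:- -130:- -120:- -110:- -100:- -90:- -80:- -70:- -60:- -50:- -40:- -30:- -20:- -10:- 
1 [-0.     0.006  0.008] [ 0.1  0.  -0. ]
2 [-0.     0.013  0.015] [ 0.1  0.  -0. ]
3 [-0.     0.02   0.023] [ 0.1  0.  -0. ]
4 [-0.     0.026  0.03 ] [ 0.1  0.  -0. ]
5 [-0.     0.033  0.038] [ 0.1  0.  -0. ]
6 [-0.     0.04   0.045] [ 0.1  0.  -0. ]
7 [-0.     0.046  0.053] [ 0.1  0.  -0. ]
8 [-0.     0.053  0.06 ] [ 0.1  0.  -0. ]
```

Request:
send_rows(
  series=[
    {"tx": 0,"ty": 0.003,"tz": 0.004,"wx": 0,"wy": 0,"wz": 0,"gripper": 0},
    {"tx": 0,"ty": 0.0065,"tz": 0.008,"wx": 0,"wy": 0,"wz": 0,"gripper": 0},
    {"tx": 0,"ty": 0.01,"tz": 0.0115,"wx": 0,"wy": 0,"wz": 0,"gripper": 0},
    {"tx": 0,"ty": 0.013,"tz": 0.015,"wx": 0,"wy": 0,"wz": 0,"gripper": 0},
    {"tx": 0,"ty": 0.0165,"tz": 0.019,"wx": 0,"wy": 0,"wz": 0,"gripper": 0},
    {"tx": 0,"ty": 0.02,"tz": 0.023,"wx": 0,"wy": 0,"wz": 0,"gripper": 0},
    {"tx": 0,"ty": 0.026,"tz": 0.03,"wx": 0,"wy": 0,"wz": 0,"gripper": 0},
    {"tx": 0,"ty": 0.033,"tz": 0.038,"wx": 0,"wy": 0,"wz": 0,"gripper": 0},
    {"tx": 0,"ty": 0.04,"tz": 0.045,"wx": 0,"wy": 0,"wz": 0,"gripper": 0},
    {"tx": 0,"ty": 0.046,"tz": 0.053,"wx": 0,"wy": 0,"wz": 0,"gripper": 0},
    {"tx": 0,"ty": 0.046,"tz": 0.053,"wx": 0,"wy": 0,"wz": 0,"gripper": 0},
    {"tx": 0,"ty": 0.046,"tz": 0.053,"wx": 0,"wy": 0,"wz": 0,"gripper": 0},
  ],
)

```text
time_s: 20.15
tool_pos: [436.6, 66.0, 143.2]
tool_rot: [[-0.972, -0.155, -0.177], [-0.236, 0.64, 0.731], [-0.0, 0.752, -0.659]]
wrist_force: [0.5, -0.4, -1.9]
gripper_width: 0.134
grip_force: 30.0
```

```bash
python3 - <<'E'
from h import *
s=get_state();print(np.round(s['joint_pos'],3),s['wrist_force'],mouth(),s['time_s'],s['grip_force'])
rods('side','s10');rods('wrist','w10')
E
```

```text
[ 0.878  1.137 -1.112  1.928  0.195  0.768  1.666] [ 0.49020797 -0.38721365 -1.91272893] [-3.15159e+02 -2.58000e-01  2.16580e+01  8.52000e-01] 20.15 30.009263791143894
-330:36/3 -320:26/5 -310:5/12 -300:18/4 -290:31/8 -280:31/11 -270:32/5 -260:34/7 -250:32/7 -240:- -230:25/18 -220:31/7 -210:32/7 -200:32/7 -190:32/7 -180:32/6 -170:31/6 -160:32/6 -150:33/6 -140:32/5 -130:31/7 -120:31/7 -110:32/9 -100:- -90:6/1 -80:5/7 -70:5/8 -60:8/5 -50:4/9 -40:3/7 -30:6/6 -20:5/7 -10:10/14 
-330:38/509 -320:28/392 -310:30/204 -300:31/469 -290:31/538 -280:31/599 -270:31/70 -260:- -250:- -240:- -230:- -220:- -210:- -200:- -190:- -180:- -170:- -160:- -150:- -140:- -130:- -120:- -110:- -100:- -90:- -80:- -70:- -60:- -50:- -40:- -30:- -20:- -10:-
```

All three rods are in the fold: tops at 31 mm, the third from about -304 to -240. Now I withdraw the scoop, level it and return it to its starting place.

```bash
python3 - <<'E'
from h import *
table([(-315-65*f,22+68*f,0.85*(1 if f<.5 else 1)) for f in (.1,.25,.5,.75,1)])
print();table([(-380,90,0.85*(1-f)) for f in (0,.1,.2,.3,.4,.5,.6,.7,.8,.9,1)])
E
```

```text
1 [0.    0.01  0.001] [ 0.1  0.1 -0. ]
2 [0.    0.024 0.001] [ 0.1  0.1 -0. ]
3 [0.    0.048 0.002] [ 0.1  0.1 -0. ]
4 [0.    0.071 0.003] [ 0.1  0.1 -0. ]
5 [0.    0.095 0.004] [ 0.1  0.1 -0. ]

1 [0.    0.095 0.004] [ 0.1  0.1 -0. ]
2 [0.    0.095 0.013] [ 5.   0.1 -0. ]
3 [0.    0.095 0.022] [ 9.8  0.1 -0.1]
4 [0.    0.094 0.031] [14.7  0.1 -0.1]
5 [0.    0.092 0.04 ] [19.6  0.1 -0.1]
6 [0.    0.09  0.049] [24.4  0.  -0.1]
7 [0.    0.087 0.057] [29.3  0.  -0.1]
8 [0.    0.083 0.065] [34.2  0.  -0.1]
9 [0.    0.078 0.073] [39.   0.  -0.1]
10 [0.    0.073 0.08 ] [43.9  0.  -0.1]
11 [0.    0.067 0.087] [48.8  0.  -0.1]
```

Request:
send_rows(
  series=[
    {"tx": 0,"ty": 0.01,"tz": 0.001,"wx": 0,"wy": 0,"wz": 0,"gripper": 0},
    {"tx": 0,"ty": 0.025,"tz": 0.001,"wx": 0,"wy": 0,"wz": 0,"gripper": 0},
    {"tx": 0,"ty": 0.045,"tz": 0.002,"wx": 0,"wy": 0,"wz": 0,"gripper": 0},
    {"tx": 0,"ty": 0.065,"tz": 0.003,"wx": 0,"wy": 0,"wz": 0,"gripper": 0},
    {"tx": 0,"ty": 0.085,"tz": 0.004,"wx": 0,"wy": 0,"wz": 0,"gripper": 0},
    {"tx": 0,"ty": 0.095,"tz": 0.004,"wx": 0,"wy": 0,"wz": 0,"gripper": 0},
    {"tx": 0,"ty": 0.095,"tz": 0.013,"wx": 5,"wy": 0,"wz": 0,"gripper": 0},
    {"tx": 0,"ty": 0.095,"tz": 0.022,"wx": 9.8,"wy": 0,"wz": 0,"gripper": 0},
    {"tx": 0,"ty": 0.094,"tz": 0.031,"wx": 14.7,"wy": 0,"wz": 0,"gripper": 0},
    {"tx": 0,"ty": 0.092,"tz": 0.04,"wx": 19.6,"wy": 0,"wz": 0,"gripper": 0},
    {"tx": 0,"ty": 0.09,"tz": 0.049,"wx": 24.4,"wy": 0,"wz": 0,"gripper": 0},
    {"tx": 0,"ty": 0.087,"tz": 0.057,"wx": 29.3,"wy": 0,"wz": 0,"gripper": 0},
    {"tx": 0,"ty": 0.083,"tz": 0.065,"wx": 34.2,"wy": 0,"wz": 0,"gripper": 0},
    {"tx": 0,"ty": 0.078,"tz": 0.073,"wx": 39,"wy": 0,"wz": 0,"gripper": 0},
    {"tx": 0,"ty": 0.073,"tz": 0.08,"wx": 43.9,"wy": 0,"wz": 0,"gripper": 0},
    {"tx": 0,"ty": 0.067,"tz": 0.087,"wx": 48.8,"wy": 0,"wz": 0,"gripper": 0},
    {"tx": 0,"ty": 0.067,"tz": 0.087,"wx": 48.8,"wy": 0,"wz": 0,"gripper": 0},
    {"tx": 0,"ty": 0.067,"tz": 0.087,"wx": 48.8,"wy": 0,"wz": 0,"gripper": 0},
  ],
)

```text
time_s: 22.05
tool_pos: [410.0, 173.4, 136.6]
tool_rot: [[-0.971, -0.238, -0.001], [-0.238, 0.971, 0.001], [0.001, 0.001, -1.0]]
wrist_force: [-0.1, -0.3, -1.8]
gripper_width: 0.134
grip_force: 30.0
```

```bash
python3 - <<'E'
from h import *
s=get_state();print(np.round(s['joint_pos'],3),s['wrist_force'],s['tool_pos'],mouth(),s['time_s'])
print(rel([507.2,242,45],down([.4,.9165])))
d=np.array(s['tool_pos'])-s['tool_pos']
P0=pose('wrist');w,d=save('wrist','w11')
Q=(cloud('wrist',d,P0)-np.array(s['tool_pos']))@np.array(s['tool_rot'])
q=Q[(d>0)&(abs(Q[...,0])<20)&(abs(Q[...,1])<30)&(Q[...,2]<-20)&(Q[...,2]>-34.5)&(Q[...,0]>12)];print('bar top z',np.median(q[:,2]))
for lo,hi in((-100,-70),(60,90)):
    k=Q[(d>0)&(Q[...,1]>lo)&(Q[...,1]<hi)&(Q[...,0]>20)&(Q[...,0]<29)&(Q[...,2]>-30)&(Q[...,2]<0)];print(lo,np.percentile(k[:,2],3))
E
```

```text
[-0.259  0.602 -0.378  2.152  0.479  0.467  0.802] [-0.12461301 -0.27311373 -1.75352645] [409.96922187 173.38913475 136.60421543] [-3.8131e+02 -5.8100e-01  8.9956e+01  1.0000e-03] 22.05
(array([-0.1108,  0.0434,  0.0916]), array([ 0.07, -0.06, 37.33]))
bar top z nan
-100 -13.178216293492087
60 -13.142010217230787
  return _methods._mean(a, axis=axis, dtype=dtype,
  ret = ret.dtype.type(ret / rcount)
```

Request:
send_rows(
  series=[
    {"tx": -0.004,"ty": 0.002,"tz": 0.003,"wx": 0,"wy": 0,"wz": 1.5,"gripper": 0},
    {"tx": -0.012,"ty": 0.005,"tz": 0.01,"wx": 0,"wy": 0,"wz": 4,"gripper": 0},
    {"tx": -0.024,"ty": 0.009,"tz": 0.02,"wx": 0,"wy": 0,"wz": 8,"gripper": 0},
    {"tx": -0.036,"ty": 0.014,"tz": 0.03,"wx": 0,"wy": 0,"wz": 12,"gripper": 0},
    {"tx": -0.048,"ty": 0.019,"tz": 0.04,"wx": 0,"wy": 0,"wz": 16,"gripper": 0},
    {"tx": -0.06,"ty": 0.023,"tz": 0.05,"wx": 0,"wy": 0,"wz": 20,"gripper": 0},
    {"tx": -0.072,"ty": 0.028,"tz": 0.06,"wx": 0,"wy": 0,"wz": 24,"gripper": 0},
    {"tx": -0.084,"ty": 0.033,"tz": 0.07,"wx": 0,"wy": 0,"wz": 28,"gripper": 0},
    {"tx": -0.096,"ty": 0.037,"tz": 0.08,"wx": 0,"wy": 0,"wz": 32,"gripper": 0},
    {"tx": -0.106,"ty": 0.041,"tz": 0.087,"wx": 0,"wy": 0,"wz": 35.5,"gripper": 0},
    {"tx": -0.111,"ty": 0.043,"tz": 0.092,"wx": 0,"wy": 0,"wz": 37.3,"gripper": 0},
    {"tx": -0.111,"ty": 0.043,"tz": 0.097,"wx": 0,"wy": 0,"wz": 37.3,"gripper": 0},
    {"tx": -0.111,"ty": 0.043,"tz": 0.101,"wx": 0,"wy": 0,"wz": 37.3,"gripper": 0},
    {"tx": -0.111,"ty": 0.043,"tz": 0.105,"wx": 0,"wy": 0,"wz": 37.3,"gripper": 0},
    {"tx": -0.111,"ty": 0.043,"tz": 0.108,"wx": 0,"wy": 0,"wz": 37.3,"gripper": 0},
    {"tx": -0.111,"ty": 0.043,"tz": 0.11,"wx": 0,"wy": 0,"wz": 37.3,"gripper": 0},
    {"tx": -0.111,"ty": 0.043,"tz": 0.11,"wx": 0,"wy": 0,"wz": 37.3,"gripper": 0},
  ],
)

```text
time_s: 23.8
tool_pos: [508.3, 240.3, 26.3]
tool_rot: [[-0.916, 0.401, -0.0], [0.401, 0.916, -0.0], [0.0, -0.0, -1.0]]
wrist_force: [0.1, 0.1, -2.2]
gripper_width: 0.134
grip_force: 30.0
```

Still carrying the weight (-2.2 N). I'll lower about 1.5 mm more.

Request:
send_rows(
  series=[
    {"tx": 0,"ty": 0,"tz": 0.0005,"wx": 0,"wy": 0,"wz": 0,"gripper": 0},
    {"tx": 0,"ty": 0,"tz": 0.001,"wx": 0,"wy": 0,"wz": 0,"gripper": 0},
    {"tx": 0,"ty": 0,"tz": 0.0015,"wx": 0,"wy": 0,"wz": 0,"gripper": 0},
    {"tx": 0,"ty": 0,"tz": 0.0015,"wx": 0,"wy": 0,"wz": 0,"gripper": 0},
  ],
)

```text
time_s: 24.2
tool_pos: [508.6, 240.5, 25.5]
tool_rot: [[-0.916, 0.402, 0.0], [0.402, 0.916, 0.0], [-0.0, 0.0, -1.0]]
wrist_force: [-2.2, -0.5, 3.5]
gripper_width: 0.128
grip_force: 30.0
```

It touched down (+3.5 N). Releasing and rising.

Request:
send_rows(
  series=[
    {"tx": 0,"ty": 0,"tz": -0.0005,"wx": 0,"wy": 0,"wz": 0,"gripper": 0.25},
    {"tx": 0,"ty": 0,"tz": -0.0005,"wx": 0,"wy": 0,"wz": 0,"gripper": 0.35},
    {"tx": 0,"ty": 0,"tz": -0.0005,"wx": 0,"wy": 0,"wz": 0,"gripper": 0.5},
    {"tx": 0,"ty": 0,"tz": -0.0005,"wx": 0,"wy": 0,"wz": 0,"gripper": 0.6},
    {"tx": 0,"ty": 0,"tz": -0.0005,"wx": 0,"wy": 0,"wz": 0,"gripper": 0.6},
    {"tx": 0,"ty": 0,"tz": -0.005,"wx": 0,"wy": 0,"wz": 0,"gripper": 0.6},
    {"tx": 0,"ty": 0,"tz": -0.015,"wx": 0,"wy": 0,"wz": 0,"gripper": 0.6},
    {"tx": 0,"ty": 0,"tz": -0.03,"wx": 0,"wy": 0,"wz": 0,"gripper": 0.6},
    {"tx": 0,"ty": 0,"tz": -0.05,"wx": 0,"wy": 0,"wz": 0,"gripper": 0.6},
    {"tx": 0,"ty": 0,"tz": -0.075,"wx": 0,"wy": 0,"wz": 0,"gripper": 0.4},
    {"tx": 0,"ty": 0,"tz": -0.1,"wx": 0,"wy": 0,"wz": 0,"gripper": 0},
    {"tx": 0,"ty": 0,"tz": -0.12,"wx": 0,"wy": 0,"wz": 0,"gripper": 0},
    {"tx": 0,"ty": 0,"tz": -0.13,"wx": 0,"wy": 0,"wz": 0,"gripper": 0},
    {"tx": 0,"ty": 0,"tz": -0.13,"wx": 0,"wy": 0,"wz": 0,"gripper": 0},
  ],
)

```text
time_s: 25.6
tool_pos: [509.4, 240.8, 156.6]
tool_rot: [[-0.916, 0.402, 0.003], [0.402, 0.916, 0.002], [-0.002, 0.003, -1.0]]
wrist_force: [0.7, 0.0, 0.3]
gripper_width: 0.171
grip_force: 0.0
```

```bash
python3 - <<'E'
from h import *
s=get_state();print(s['tool_pos'],s['gripper_width'],s['time_s'])
P0=pose('wrist');w,d=save('wrist','w12');P=cloud('wrist',d,P0)
m=(np.hypot(P[...,0]-508,P[...,1]-241)<40)&(P[...,2]>80)&(P[...,2]<100)&(d>0);print('bar',np.median(P[m],0),m.sum())
rods('side','s12')
# push start: real tip = TCPrep-35; tip height above fold 15 -> z_rep=35+15-35=15
R=down(-U[:2])
for sv,z in((-345,120),(-345,16)): p=STOP+sv*U;p[2]=z;print(p,rel(p,R))
E
```

```text
[509.4383035  240.80675172 156.56324508] 0.17121402266812574 25.6
bar [506.17026321 241.01622947  90.04795225] 1239
-330:- -320:4/1 -310:14/21 -300:30/11 -290:32/6 -280:32/7 -270:32/8 -260:32/11 -250:33/5 -240:27/2 -230:25/16 -220:31/8 -210:31/6 -200:34/7 -190:33/7 -180:32/5 -170:32/6 -160:29/7 -150:30/9 -140:31/7 -130:31/8 -120:33/5 -110:31/6 -100:- -90:6/1 -80:7/5 -70:4/9 -60:4/4 -50:6/9 -40:8/5 -30:6/7 -20:8/5 -10:9/13 
[444.05509745  36.26629357 120.        ] (array([-0.0232, -0.2123,  0.0347]), array([-3.000e-02, -3.000e-02, -3.733e+01]))
[444.05509745  36.26629357  16.        ] (array([-0.0232, -0.2123,  0.1387]), array([-3.000e-02, -3.000e-02, -3.733e+01]))
```

The scoop stands (bar top at 90 mm). Now I'll go behind the row with shut fingers, the real tips about 16 mm above the fold.

Request:
send_rows(
  series=[
    {"tx": -0.001,"ty": -0.01,"tz": 0,"wx": 0,"wy": 0,"wz": -2,"gripper": 0},
    {"tx": -0.003,"ty": -0.03,"tz": 0,"wx": 0,"wy": 0,"wz": -5,"gripper": 0},
    {"tx": -0.006,"ty": -0.055,"tz": 0,"wx": 0,"wy": 0,"wz": -10,"gripper": 0},
    {"tx": -0.009,"ty": -0.08,"tz": 0,"wx": 0,"wy": 0,"wz": -15,"gripper": 0},
    {"tx": -0.012,"ty": -0.105,"tz": 0,"wx": 0,"wy": 0,"wz": -20,"gripper": 0},
    {"tx": -0.015,"ty": -0.13,"tz": 0.005,"wx": 0,"wy": 0,"wz": -25,"gripper": 0},
    {"tx": -0.018,"ty": -0.16,"tz": 0.012,"wx": 0,"wy": 0,"wz": -30,"gripper": 0},
    {"tx": -0.021,"ty": -0.185,"tz": 0.02,"wx": 0,"wy": 0,"wz": -34,"gripper": 0},
    {"tx": -0.023,"ty": -0.205,"tz": 0.03,"wx": 0,"wy": 0,"wz": -37.3,"gripper": 0},
    {"tx": -0.023,"ty": -0.212,"tz": 0.045,"wx": 0,"wy": 0,"wz": -37.3,"gripper": 0},
    {"tx": -0.023,"ty": -0.212,"tz": 0.07,"wx": 0,"wy": 0,"wz": -37.3,"gripper": 0},
    {"tx": -0.023,"ty": -0.212,"tz": 0.095,"wx": 0,"wy": 0,"wz": -37.3,"gripper": 0},
    {"tx": -0.023,"ty": -0.212,"tz": 0.115,"wx": 0,"wy": 0,"wz": -37.3,"gripper": 0},
    {"tx": -0.023,"ty": -0.212,"tz": 0.13,"wx": 0,"wy": 0,"wz": -37.3,"gripper": 0},
    {"tx": -0.023,"ty": -0.212,"tz": 0.138,"wx": 0,"wy": 0,"wz": -37.3,"gripper": 0},
    {"tx": -0.023,"ty": -0.212,"tz": 0.138,"wx": 0,"wy": 0,"wz": -37.3,"gripper": 0},
    {"tx": -0.023,"ty": -0.212,"tz": 0.138,"wx": 0,"wy": 0,"wz": -37.3,"gripper": 0},
  ],
)

```text
time_s: 27.4
tool_pos: [444.2, 37.0, 16.9]
tool_rot: [[-0.972, -0.235, -0.001], [-0.235, 0.972, -0.0], [0.001, 0.0, -1.0]]
wrist_force: [-0.5, -0.1, 1.0]
gripper_width: 0.002
grip_force: 0.0
```

```bash
python3 - <<'E'
from h import *
s=get_state();R=np.array(s['tool_rot']);q=np.array(s['tool_pos'])-STOP
print(np.round(s['joint_pos'],3),s['tool_pos'],'s,lat',q@U,q@np.cross([0,0,1],U),s['wrist_force'],s['gripper_width'],s['time_s'])
P0=pose('wrist');w,d=save('wrist','w13');P=cloud('wrist',d,P0)-STOP
a=P@U;b=P@np.cross([0,0,1],U);z=P[...,2]
m=(d>0)&(abs(b)<8)&(z>24)&(z<35)&(a<-200)&(a>-330);print('rod tail',np.percentile(a[m],[1,50,99]) if m.sum() else 0,m.sum())
# fingers in tool frame
Q=(P+STOP-np.array(s['tool_pos']))@R
f=Q[(d>0)&(abs(Q[...,0])<12)&(abs(Q[...,1])<25)&(Q[...,2]<-30)&(Q[...,2]>-60)];print('finger',np.percentile(f,[1,99],axis=0).round(1),len(f))
E
```

```text
[-0.135  0.84  -0.084  2.23   0.701  0.097  0.919] [444.22212209  36.96339825  16.8636656 ] s,lat -345.6380148206587 0.32678623980395116 [-0.45715282 -0.10697748  0.9893318 ] 0.002171347097495049 27.4
rod tail [-297.95662421 -263.13583198 -229.55921184] 3445
finger [[ -4.1 -13.2 -59.8]
 [ 11.8  14.4 -35.5]] 1580
```

Fingers are in place behind the row. Pushing gently at about 45 mm/s at first.

Request:
send_rows(
  series=[
    {"tx": 0,"ty": -0.004,"tz": 0,"wx": 0,"wy": 0,"wz": 0,"gripper": 0},
    {"tx": 0,"ty": -0.008,"tz": 0,"wx": 0,"wy": 0,"wz": 0,"gripper": 0},
    {"tx": 0,"ty": -0.012,"tz": 0,"wx": 0,"wy": 0,"wz": 0,"gripper": 0},
    {"tx": 0,"ty": -0.016,"tz": 0,"wx": 0,"wy": 0,"wz": 0,"gripper": 0},
    {"tx": 0,"ty": -0.02,"tz": 0,"wx": 0,"wy": 0,"wz": 0,"gripper": 0},
    {"tx": 0,"ty": -0.024,"tz": 0,"wx": 0,"wy": 0,"wz": 0,"gripper": 0},
    {"tx": 0,"ty": -0.028,"tz": 0,"wx": 0,"wy": 0,"wz": 0,"gripper": 0},
    {"tx": 0,"ty": -0.032,"tz": 0,"wx": 0,"wy": 0,"wz": 0,"gripper": 0},
    {"tx": 0,"ty": -0.036,"tz": 0,"wx": 0,"wy": 0,"wz": 0,"gripper": 0},
    {"tx": 0,"ty": -0.04,"tz": 0,"wx": 0,"wy": 0,"wz": 0,"gripper": 0},
    {"tx": 0,"ty": -0.044,"tz": 0,"wx": 0,"wy": 0,"wz": 0,"gripper": 0},
    {"tx": 0,"ty": -0.048,"tz": 0,"wx": 0,"wy": 0,"wz": 0,"gripper": 0},
    {"tx": 0,"ty": -0.052,"tz": 0,"wx": 0,"wy": 0,"wz": 0,"gripper": 0},
    {"tx": 0,"ty": -0.056,"tz": 0,"wx": 0,"wy": 0,"wz": 0,"gripper": 0},
    {"tx": 0,"ty": -0.06,"tz": 0,"wx": 0,"wy": 0,"wz": 0,"gripper": 0},
    {"tx": 0,"ty": -0.064,"tz": 0,"wx": 0,"wy": 0,"wz": 0,"gripper": 0},
    {"tx": 0,"ty": -0.068,"tz": 0,"wx": 0,"wy": 0,"wz": 0,"gripper": 0},
    {"tx": 0,"ty": -0.072,"tz": 0,"wx": 0,"wy": 0,"wz": 0,"gripper": 0},
    {"tx": 0,"ty": -0.076,"tz": 0,"wx": 0,"wy": 0,"wz": 0,"gripper": 0},
    {"tx": 0,"ty": -0.08,"tz": 0,"wx": 0,"wy": 0,"wz": 0,"gripper": 0},
  ],
)

```text
time_s: 29.45
tool_pos: [463.3, -41.1, 16.9]
tool_rot: [[-0.972, -0.235, -0.0], [-0.235, 0.972, 0.0], [0.0, 0.0, -1.0]]
wrist_force: [0.0, 2.0, 0.8]
gripper_width: 0.003
grip_force: 0.5
```

```bash
cat > q.py <<'E'
from h import *
import sys
s=get_state();q=np.array(s['tool_pos'])-STOP
print('s,lat,z',q@U,q@np.cross([0,0,1],U),s['tool_pos'][2],'F along',np.array(s['wrist_force'])@U,s['wrist_force'],s['time_s'],s['joint_pos'][5])
rods('side',sys.argv[1])
E
python3 q.py s14
```

```text
s,lat,z -265.2752250707274 0.4826282088737841 16.863164143470875 F along -1.892742713736126 [0.03234503 1.95558677 0.82572375] 29.45 0.17977028011089524
-330:- -320:5/1 -310:4/9 -300:4/9 -290:11/16 -280:31/27 -270:2/6 -260:3/2 -250:12/5 -240:32/4 -230:31/7 -220:32/6 -210:32/6 -200:30/10 -190:32/6 -180:33/5 -170:32/6 -160:31/8 -150:32/7 -140:31/8 -130:32/5 -120:32/4 -110:32/6 -100:32/5 -90:31/8 -80:32/5 -70:32/7 -60:- -50:-4/2 -40:4/5 -30:7/9 -20:5/6 -10:8/12
```

The row is now tight and moving (-254 to -62) at about 2 N, with about 60 mm left.

Request:
send_rows(
  series=[
    {"tx": 0,"ty": -0.004,"tz": 0,"wx": 0,"wy": 0,"wz": 0,"gripper": 0},
    {"tx": 0,"ty": -0.008,"tz": 0,"wx": 0,"wy": 0,"wz": 0,"gripper": 0},
    {"tx": 0,"ty": -0.012,"tz": 0,"wx": 0,"wy": 0,"wz": 0,"gripper": 0},
    {"tx": 0,"ty": -0.016,"tz": 0,"wx": 0,"wy": 0,"wz": 0,"gripper": 0},
    {"tx": 0,"ty": -0.02,"tz": 0,"wx": 0,"wy": 0,"wz": 0,"gripper": 0},
    {"tx": 0,"ty": -0.024,"tz": 0,"wx": 0,"wy": 0,"wz": 0,"gripper": 0},
    {"tx": 0,"ty": -0.028,"tz": 0,"wx": 0,"wy": 0,"wz": 0,"gripper": 0},
    {"tx": 0,"ty": -0.032,"tz": 0,"wx": 0,"wy": 0,"wz": 0,"gripper": 0},
    {"tx": 0,"ty": -0.036,"tz": 0,"wx": 0,"wy": 0,"wz": 0,"gripper": 0},
    {"tx": 0,"ty": -0.04,"tz": 0,"wx": 0,"wy": 0,"wz": 0,"gripper": 0},
    {"tx": 0,"ty": -0.043,"tz": 0,"wx": 0,"wy": 0,"wz": 0,"gripper": 0},
    {"tx": 0,"ty": -0.046,"tz": 0,"wx": 0,"wy": 0,"wz": 0,"gripper": 0},
    {"tx": 0,"ty": -0.048,"tz": 0,"wx": 0,"wy": 0,"wz": 0,"gripper": 0},
    {"tx": 0,"ty": -0.05,"tz": 0,"wx": 0,"wy": 0,"wz": 0,"gripper": 0},
    {"tx": 0,"ty": -0.052,"tz": 0,"wx": 0,"wy": 0,"wz": 0,"gripper": 0},
    {"tx": 0,"ty": -0.053,"tz": 0,"wx": 0,"wy": 0,"wz": 0,"gripper": 0},
  ],
)

```text
time_s: 31.1
tool_pos: [475.8, -92.5, 16.9]
tool_rot: [[-0.972, -0.235, -0.0], [-0.235, 0.972, 0.0], [-0.0, 0.0, -1.0]]
wrist_force: [-0.5, 1.7, 0.6]
gripper_width: 0.007
grip_force: 0.5
```

```bash
python3 q.py s15
```

```text
s,lat,z -212.3919390826119 0.44034025928911547 16.87803796676847 F along -1.7290027191891628 [-0.52184447  1.65253327  0.5773663 ] 31.1 0.2575980482382165
-330:- -320:- -310:4/11 -300:5/5 -290:5/10 -280:7/8 -270:5/10 -260:3/8 -250:6/8 -240:4/8 -230:40/32 -220:4/6 -210:20/2 -200:2/4 -190:31/3 -180:32/7 -170:32/6 -160:32/5 -150:31/4 -140:32/10 -130:31/5 -120:32/6 -110:32/9 -100:33/6 -90:31/5 -80:33/5 -70:31/8 -60:31/5 -50:33/5 -40:31/7 -30:33/4 -20:32/7 -10:32/5
```

Request:
send_rows(
  series=[
    {"tx": 0,"ty": -0.001,"tz": 0,"wx": 0,"wy": 0,"wz": 0,"gripper": 0},
    {"tx": 0,"ty": -0.002,"tz": 0,"wx": 0,"wy": 0,"wz": 0,"gripper": 0},
    {"tx": 0,"ty": -0.003,"tz": 0,"wx": 0,"wy": 0,"wz": 0,"gripper": 0},
    {"tx": 0,"ty": -0.004,"tz": 0,"wx": 0,"wy": 0,"wz": 0,"gripper": 0},
    {"tx": 0,"ty": -0.005,"tz": 0,"wx": 0,"wy": 0,"wz": 0,"gripper": 0},
    {"tx": 0,"ty": -0.006,"tz": 0,"wx": 0,"wy": 0,"wz": 0,"gripper": 0},
    {"tx": 0,"ty": -0.006,"tz": 0,"wx": 0,"wy": 0,"wz": 0,"gripper": 0},
  ],
)

```text
time_s: 31.85
tool_pos: [476.9, -96.9, 16.9]
tool_rot: [[-0.972, -0.237, -0.0], [-0.237, 0.972, 0.002], [-0.0, 0.002, -1.0]]
wrist_force: [-1.7, 4.7, 0.8]
gripper_width: 0.006
grip_force: 2.4
```

Request:
send_rows(
  series=[
    {"tx": 0,"ty": -0.0005,"tz": 0,"wx": 0,"wy": 0,"wz": 0,"gripper": 0},
    {"tx": 0,"ty": -0.001,"tz": 0,"wx": 0,"wy": 0,"wz": 0,"gripper": 0},
    {"tx": 0,"ty": -0.0015,"tz": 0,"wx": 0,"wy": 0,"wz": 0,"gripper": 0},
    {"tx": 0,"ty": -0.0015,"tz": 0,"wx": 0,"wy": 0,"wz": 0,"gripper": 0},
  ],
)

```text
time_s: 32.25
tool_pos: [476.9, -96.9, 16.9]
tool_rot: [[-0.971, -0.238, -0.001], [-0.238, 0.971, 0.003], [-0.0, 0.003, -1.0]]
wrist_force: [-3.2, 7.7, 2.7]
gripper_width: 0.007
grip_force: 4.1
```

The force rose to 8 N with no further motion, so the row is hard against the plate. I'll back off, rise and check.

Request:
send_rows(
  series=[
    {"tx": 0,"ty": 0,"tz": 0,"wx": 0,"wy": 0,"wz": 0,"gripper": 0},
    {"tx": 0,"ty": 0.003,"tz": 0,"wx": 0,"wy": 0,"wz": 0,"gripper": 0},
    {"tx": 0,"ty": 0.008,"tz": 0,"wx": 0,"wy": 0,"wz": 0,"gripper": 0},
    {"tx": 0,"ty": 0.018,"tz": 0,"wx": 0,"wy": 0,"wz": 0,"gripper": 0},
    {"tx": 0,"ty": 0.028,"tz": -0.005,"wx": 0,"wy": 0,"wz": 0,"gripper": 0},
    {"tx": 0,"ty": 0.035,"tz": -0.025,"wx": 0,"wy": 0,"wz": 0,"gripper": 0},
    {"tx": 0,"ty": 0.035,"tz": -0.05,"wx": 0,"wy": 0,"wz": 0,"gripper": 0},
    {"tx": 0,"ty": 0.035,"tz": -0.08,"wx": 0,"wy": 0,"wz": 0,"gripper": 0},
    {"tx": 0,"ty": 0.035,"tz": -0.12,"wx": 0,"wy": 0,"wz": 0,"gripper": 0},
    {"tx": 0,"ty": 0.035,"tz": -0.16,"wx": 0,"wy": 0,"wz": 0,"gripper": 0},
    {"tx": 0,"ty": 0.035,"tz": -0.19,"wx": 0,"wy": 0,"wz": 0,"gripper": 0},
    {"tx": 0,"ty": 0.035,"tz": -0.2,"wx": 0,"wy": 0,"wz": 0,"gripper": 0},
    {"tx": 0,"ty": 0.035,"tz": -0.2,"wx": 0,"wy": 0,"wz": 0,"gripper": 0},
  ],
)

```text
time_s: 33.55
tool_pos: [469.9, -65.4, 217.9]
tool_rot: [[-0.972, -0.235, 0.003], [-0.235, 0.972, -0.001], [-0.002, -0.001, -1.0]]
wrist_force: [0.0, 0.0, -1.0]
gripper_width: -0.001
grip_force: 0.0
```

```bash
python3 q.py s16; python3 - <<'E'
from h import *
P0=pose('wrist');w,d=save('wrist','w16');P=cloud('wrist',d,P0)-STOP
a=P@U;b=P@np.cross([0,0,1],U);z=P[...,2]
m=(d>0)&(abs(b)<5)&(z>22)&(z<36)&(a<10)&(a>-330);print('row',np.percentile(a[m],[1,99]),m.sum())
h=np.histogram(a[m],bins=np.arange(-210,10,4));print(h[0])
p=(d>0)&(z>36)&(z<50)&(a>-30)&(abs(b)<35);print('plate top',np.percentile(a[p],[2,98]) if p.sum() else 0,p.sum())
im=cv2.imread('pics/s16.png')
o=np.hstack([cv2.resize(w,(400,300)),cv2.resize(im[120:290,180:350],(400,400))[:300]]);o=np.vstack([o,np.zeros((0,800,3),np.uint8)])
cv2.imwrite('pics/v16.png',o)
E
```

```text
s,lat,z -240.14618471094167 1.090765867548619 217.91366760691884 F along -0.016557153363788064 [ 0.02355042  0.0227562  -1.04055846] 33.55 0.766046675319808
-330:- -320:7/1 -310:3/11 -300:6/8 -290:6/8 -280:5/9 -270:5/7 -260:3/10 -250:3/6 -240:6/11 -230:5/5 -220:5/8 -210:5/8 -200:13/17 -190:26/9 -180:31/9 -170:33/8 -160:31/9 -150:30/5 -140:32/4 -130:32/7 -120:33/6 -110:32/7 -100:32/5 -90:30/6 -80:32/7 -70:34/4 -60:31/4 -50:31/7 -40:32/7 -30:32/7 -20:32/8 -10:34/8 
row [-193.04609856   -2.32314717] 1832
[ 0  0  0  0 47 38 40 38 38 36 37 36 39 37 38 35 41 36 39 33 41 40 36 37
 37 39 36 38 40 39 36 37 36 35 39 36 40 37 38 39 36 36 37 40 37 38 31 42
 36 35 34 55 11  0]
plate top [-3.5607876   7.88813871] 1166
```

View pics/v16.png

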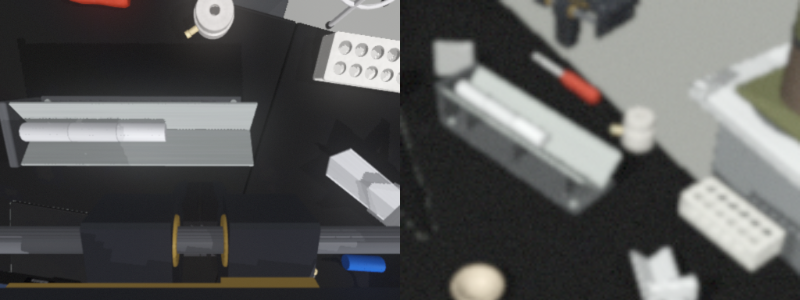

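The row spans about -194 mm to the plate face (at about -3 in my frame), 192 mm with no gaps. In the picture the three rods touch from (20,131) to (165,131), against the plate. The scoop is standing and the robot is clear.

```bash
python3 -c "
from station import *
print(close_job())"
```

```text
the job is handed in; nothing more can be done
None
```

I handed the job in at about 34 s: by my camera checks all three rods lie end to end against the end plate and the scoop stands on its feet at its starting place. The final push read about 8 N at the wrist, I saw nothing else disturbed, and `close_job()` returned no verdict.

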